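# Stack the parcel cartons and slide the stack into the corner stop

### The job

Build a parcel stack out in the open, where the large kraft carton lies: set the medium white carton flat on top of it, then the small green carton on the white one, each one centred on and square with the carton below, long side along long side, so that nothing overhangs. Then slide the whole stack along the table, without lifting the large carton off it, until the large carton sits fully home and square in the aluminium corner stop, its long side against the longer arm and its short side against the shorter arm, with the stack still standing neatly. Let go of everything and leave the two tape rolls and the wax tub beside the work where they are.

Things in the scene. Friction and masses are not known exactly. Their poses are not given: they have to be found in the camera images.
- large_carton: closed kraft-brown carton, 160 (its x) x 120 (its y) x 45 mm high, about 0.7 kg, lying flat and loose on the table; too wide to grasp. Origin at the centre of its underside; x along its long side, z up. It slides on the table with a friction coefficient of about 0.6
- medium_carton: closed white carton with a tan tape strip, 110 (its x) x 64 (its y) x 32 mm high, about 0.25 kg, loose on the table. Origin at the centre of its underside; x along its long side, z up. Grasp it across its 64 mm width
- small_carton: closed dark green carton with a light tape strip, 60 (its x) x 34 (its y) x 25 mm high, about 0.08 kg, loose on the table. Origin at the centre of its underside; x along its long side, z up. Grasp it across its 34 mm width
- corner_stop: fixed aluminium L stop, arms 6 mm thick, 40 high. Origin: inner corner at table height, z up. Longer arm: 135 mm along -x, inner face at y = 0 looking to -y. Shorter arm: 120 mm along -y, inner face at x = 0 looking to -x, towards the robot. Foot flanges lie outside; each free end flares outward 8 mm over a further 25 mm. Fully home, the large carton has its centre at x = -80, y = -60 mm here, its x axis along the stop's x
- reel_low (a point): lowest point of the tape machine's fixed white reel, which hangs over the work: an upright disc 176 mm across and 20 mm thick, standing nearly along y. It marks the room that wrists and grippers must stay below or keep clear of
- tape_roll: large white tape roll, 178 mm across and 21 mm high, lying flat to the left of the corner stop; leave alone. Origin at the centre of its underside
- clear_tape: small roll of clear tape, 54 mm across and 18 mm high, lying flat at the right behind the work; leave alone. Origin at the centre of its underside
- thumb_wax: round white wax tub, 49 mm across and 22 mm high, standing at the right, near the robot; leave alone. Origin at the centre of its underside

How it is judged:
By the outcome, as a careful person would: the job done as asked, in the order asked, and still so for the second after the job is handed in, with the robot touching nothing.
It also fails if it takes over 69 s, if anything falls off the work surface, if the arm or the gripper's body presses on something with over 40 N, if the wrist force passes 120 N, or if a joint passes its speed limit or range.

### The arm

A 6-joint arm with a two-finger parallel gripper is mounted at the origin on a cart in front of the work surface, level with it; the furniture and walls round the work are solid. World frame = base frame: x ahead of the robot, y to its left, z up, the work surface at z = 0. Lengths are in mm, angles in rad, forces in N, time in s.
With the tool pointing down it reaches from about 325 to 775 mm from the base axis. Payload 5.5 kg.
Tool frame: the origin (TCP) lies between the finger pads; the fingertips stand 22 mm ahead of it and the grasp point (between the pads) lies 3 mm ahead of it (env.tips_ahead is the distance from the TCP to the fingertips, in mm); y points along the fingers, z is the direction in which the jaws open and shut, and the axes are right-handed (so a half turn about y gives the same grasp; the last joint's range is limited). The gripper opens to 85 mm and grips with 20 to 120 N. Pads are 22 mm wide; open, the fingers measure 114 mm over their backs; the gripper's body (76 mm by 85 mm) begins 54 mm behind the grasp point. The pads swing forward as they close: fully open they stand 13 mm farther back than shut.
Start: joints at [1.265, 0.091, 1.231, -0, 1.82, -0.057], TCP at [147.748, 581.539, 253.275] pointing down, gripper open.
Joint ranges: [-2.87, 2.87], [-0.86, 2.18], [0.17, 2.46], [-1.51, 4.65], [0.06, 2.69], [-2.65, 2.65]. Speed limits (rad/s): [2.57, 2.57, 3.01, 3.14, 3.14, 3.14].

### API

Orientations are given as [roll, pitch, yaw] about the fixed x, y, z axes, in that order (R = Rz(yaw) Ry(pitch) Rx(roll)).
In Python, from cell import monitor, optics, workorder, env gives the robot as it stands.
- The arm moves only by the tool servo_tool, never from a script. Its argument "plan" is text: rows parted by semicolons, each of 7 numbers parted by spaces: the closure, from 0 (fully open) to 1 (shut), then the shift along the world's x, y, z in mm, then the turn, a rotation vector about the world's x, y, z in degrees. A call has 1 to 5 rows; each row is the pose to reach, as a shift and turn from the pose measured when the call began; what a row does not reach only later rows make up. A row lasts 1/8 s, in which the tool goes at most 62.5 mm and 10.7 degrees, less where a joint would pass 70% of its speed; a pose out of reach is approached as far as the arm can. A call with a gripper value outside its range is refused whole. The fingers move at their own pace and stop on an object; the grip force is fixed at half the most. Time passes only in rows, so rows that repeat a pose let the fingers close. It gives the time, the measured TCP pose, the force and the opening at its end, in the units of the state.
- monitor.get_obs(): the state, without advancing time (a new reading comes with each control period).
- optics.read_camera(name): name is "side" or "top" or "wrist"; returns a dict with "img" (384x512x3 uint8, red, green, blue), "depth" (384x512 float32, mm along the optical axis (not along the pixel's ray), 0 where there is no reading), "K" (3x3 intrinsics, pixels), "eye" and "rotation" of the camera in the world. Camera axes: x right, y down, z forward; pixel columns grow to the right and rows downward; lengths in mm; the calibration is good to about 2 mm. A picture is of the moment at which its call begins.
- workorder.job_done(): hands the job in, once; it reports no verdict.
The state is a dict: "t": time; "q": joint angles; "joint_velocities": joint speeds; "tau": joint torques, N m; "position": TCP position; "eef_rot": TCP orientation; "force": force on the tool from outside, world axes, zero at the start; "moment": the same for the moment, N m; "grip_width": opening from 0.0 (shut) to 1.0 (fully open).
Only numpy, scipy, OpenCV 4.12 (cv2) and the standard library are available. Lean on these libraries where they do the work, as an engineer would, in place of code of your own. Each camera call takes 0.05 s, during which the arm holds its last target.

## Working session

There is one attempt and no reset: what is moved stays moved. The work goes in short steps, Python scripts to look and compute and a tool call to move; the robot and the scene stay as the last step left them, time stands still between calls to the robot, and variables do not carry over. Pictures are saved under pics/ and viewed, and the job is handed in when it is done.

Besides the shell and the picture viewer there is one more tool, called after "Emit:" as name(argument=value, ...) on one line, values as JSON. servo_tool: Moves the arm, as the interface text tells. Its arguments: {"type":"object","properties":{"plan":{"type":"string"}},"required":["plan"]}

```bash
ls; mkdir -p pics; python3 - <<'E'
from cell import monitor, optics, workorder, env
import cv2,numpy as np
o=monitor.get_obs()
for k in o: print(k,np.round(o[k],3))
print(env.tips_ahead)
for n in("side","top","wrist"):
    c=optics.read_camera(n)
    cv2.imwrite(f"pics/{n}0.png",c["img"][:,:,::-1])
    np.savez(f"{n}0.npz",**c)
    print(n,c["K"].round(1).tolist(),c["eye"],c["rotation"].round(3).tolist())
E
```

```text
pics
t 0.0
q [ 1.265  0.092  1.232  0.     1.82  -0.057]
joint_velocities [ 0.    -0.    -0.001 -0.002  0.001  0.   ]
tau [-1.0000e-03 -4.5874e+01 -4.1801e+01  0.0000e+00  1.2000e-02  0.0000e+00]
position [147.666 581.3   252.147]
eef_rot [-1.573  0.    -0.249]
force [-0.143  0.37   0.463]
moment [-0.002 -0.04   0.034]
grip_width 1.0
22.0
side [[402.1, 0.0, 256.1], [0.0, 402.1, 186.3], [0.0, 0.0, 1.0]] [ -18.73768107 -800.87312587  964.85953343] [-2.212, 0.01, -0.624]
top [[452.8, 0.0, 251.5], [0.0, 452.8, 188.2], [0.0, 0.0, 1.0]] [ 382.91422032  -31.90053821 1523.87453292] [-3.023, 0.001, -1.595]
wrist [[264.5, 0.0, 257.2], [0.0, 264.5, 190.0], [0.0, 0.0, 1.0]] [ 80.56297065 598.69541718 372.82970076] [2.868, 0.002, 1.323]
```

View pics/side0.png

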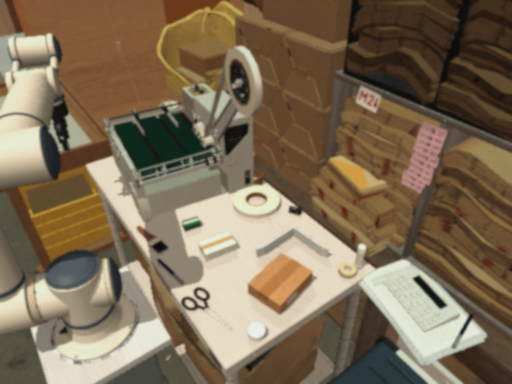

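View pics/top0.png

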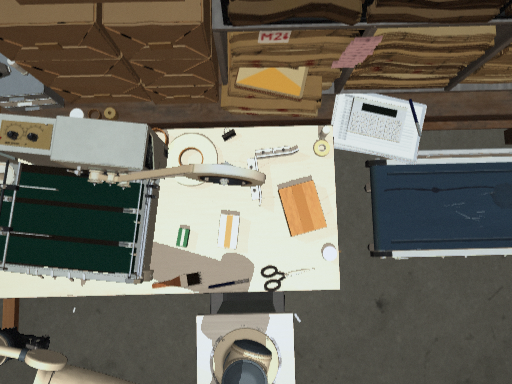

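View pics/wrist0.png

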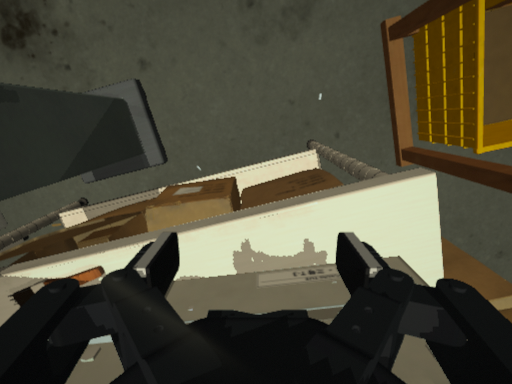

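```bash
cat > h.py <<'E'
import numpy as np,cv2
from scipy.spatial.transform import Rotation as Ro
def Rm(r): return Ro.from_euler('xyz',r).as_matrix()
def cloud(c):
    h,w=c["depth"].shape
    v,u=np.mgrid[:h,:w]; K=c["K"]; d=c["depth"].astype(float)
    p=np.stack([(u-K[0,2])/K[0,0]*d,(v-K[1,2])/K[1,1]*d,d],-1)
    return p@Rm(c["rotation"]).T+c["eye"]
def ray(c,uv,z):
    uv=np.atleast_2d(uv).astype(float);K=c["K"]
    d=np.c_[(uv[:,0]-K[0,2])/K[0,0],(uv[:,1]-K[1,2])/K[1,1],np.ones(len(uv))]@Rm(c["rotation"]).T
    return c["eye"]+d*((z-c["eye"][2])/d[:,2])[:,None]
def proj(c,P):
    p=(np.atleast_2d(P)-c["eye"])@Rm(c["rotation"])
    return p[:,:2]/p[:,2:]*[c["K"][0,0],c["K"][1,1]]+c["K"][:2,2]
def up(img,u0,u1,v0,v1,s,name):
    cv2.imwrite("pics/"+name,cv2.resize(img[v0:v1,u0:u1,::-1],None,fx=s,fy=s,interpolation=cv2.INTER_CUBIC))
E
python3 - <<'E'
from h import *
t=dict(np.load("top0.npz"));s=dict(np.load("side0.npz"))
up(t["img"],150,350,120,300,4,"top0z.png"); 
up(s["img"],130,390,40,350,1.9,"side0z.png")
for n,c in(("top",t),("side",s)):
    P=cloud(c);hsv=cv2.cvtColor(c["img"],cv2.COLOR_RGB2HSV)
    z=P[...,2];inb=(P[...,0]>300)&(P[...,0]<800)&(abs(P[...,1])<330)
    m=inb&(abs(z)<8);print(n,"table z",np.median(z[m]),P[m][:,:2].min(0),P[m][:,:2].max(0))
    for lo,hi in((12,30),(30,40),(40,60),(60,150),(150,400)):
        mm=(inb&(z>lo)&(z<hi)).astype(np.uint8)
        k,l,st,ce=cv2.connectedComponentsWithStats(mm)
        for i in range(1,k):
            if st[i,4]>15:
                q=P[l==i];print(lo,hi,st[i].tolist(),q.min(0).round(),q.max(0).round(),np.median(q,0).round())
E
```

```text
top table z -0.38789691949830285 [ 300.03699072 -329.96526219] [798.61107657 309.06120571]
12 30 [222, 130, 13, 10, 63] [730.  19.  12.] [764.  60.  30.] [747.  40.  19.]
12 30 [166, 134, 52, 34, 1018] [639.  79.  12.] [754. 251.  30.] [702. 169.  20.]
12 30 [314, 140, 16, 16, 152] [ 668. -302.   12.] [ 720. -250.   29.] [ 695. -278.   18.]
12 30 [172, 177, 32, 9, 164] [578. 126.  12.] [607. 231.  28.] [591. 183.  20.]
12 30 [155, 179, 5, 6, 18] [584. 274.  13.] [601. 288.  20.] [593. 279.  17.]
12 30 [176, 228, 14, 20, 189] [372. 175.  14.] [435. 217.  30.] [405. 197.  25.]
12 30 [230, 228, 5, 12, 17] [395.  26.  25.] [431.  39.  30.] [414.  32.  29.]
12 30 [150, 241, 3, 23, 24] [323. 296.  15.] [395. 304.  30.] [357. 299.  23.]
12 30 [222, 240, 6, 8, 16] [369.  49.  25.] [392.  66.  30.] [377.  54.  28.]
12 30 [322, 246, 15, 15, 180] [ 318. -308.   14.] [ 364. -261.   30.] [ 341. -286.   22.]
30 40 [266, 153, 16, 4, 25] [ 667. -137.   31.] [677. -87.  40.] [ 671. -107.   36.]
30 40 [217, 214, 23, 35, 466] [365.   8.  30.] [477.  82.  40.] [421.  45.  33.]
40 60 [164, 156, 4, 13, 18
[... 2136 characters left out ...]
285.   35.]
30 40 [248, 274, 65, 35, 132] [ 400. -276.   30.] [ 581. -162.   40.] [ 427. -248.   35.]
40 60 [221, 177, 33, 13, 138] [599. 236.  40.] [708. 328.  60.] [638. 252.  50.]
40 60 [150, 185, 72, 30, 319] [300. 270.  40.] [582. 311.  60.] [440. 292.  50.]
40 60 [248, 253, 65, 54, 1793] [ 400. -276.   40.] [ 583. -125.   50.] [ 487. -204.   45.]
40 60 [356, 254, 9, 7, 37] [ 727. -292.   40.] [ 747. -274.   59.] [ 733. -285.   49.]
60 150 [145, 158, 109, 52, 1967] [300. 237.  60.] [711. 330. 150.] [501. 287. 101.]
60 150 [357, 244, 10, 13, 96] [ 727. -294.   61.] [ 757. -269.   92.] [ 735. -284.   83.]
150 400 [139, 107, 115, 80, 3379] [300. 140. 150.] [712. 330. 400.] [573. 263. 211.]
```

View pics/top0z.png

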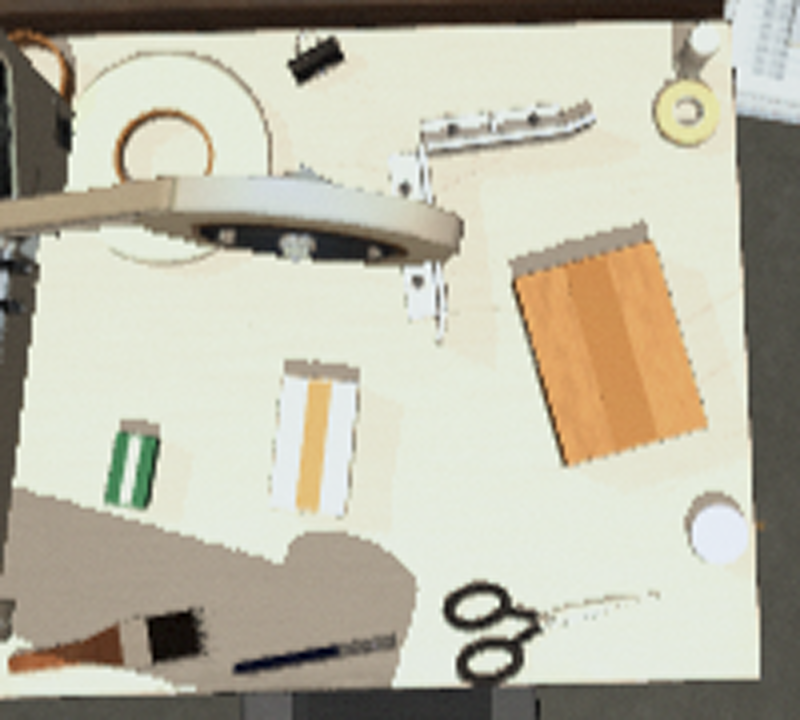

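View pics/side0z.png

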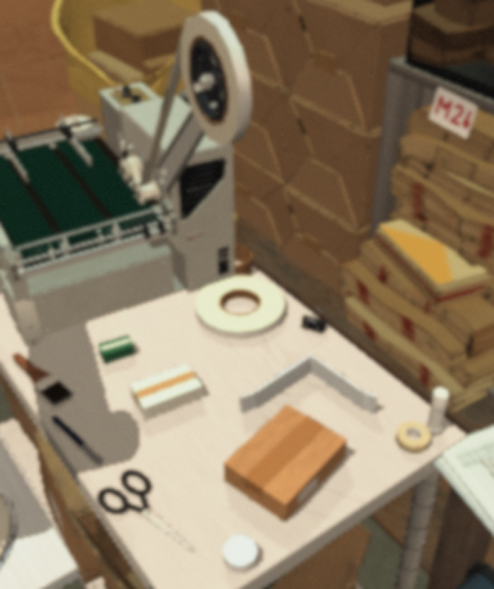

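```bash
python3 - <<'E'
from h import *
t=dict(np.load("top0.npz"));s=dict(np.load("side0.npz"))
boxes={"L":((380,600),(-290,-110),45),"M":((350,490),(0,95),32),"S":((365,445),(165,225),25)}
for n,c in(("top",t),("side",s)):
    P=cloud(c);x,y,z=P[...,0],P[...,1],P[...,2]
    for b,(xr,yr,h) in boxes.items():
        m=(x>xr[0])&(x<xr[1])&(y>yr[0])&(y<yr[1])&(abs(z-h)<4)
        q=P[m];(cc,sz,a)=cv2.minAreaRect(q[:,:2].astype(np.float32))
        print(n,b,"z",np.median(q[:,2]).round(1),np.round(cc,1),np.round(sz,1),round(a,1))
    # reel
    m=(x>500)&(x<750)&(y<150)&(y>-200)&(z>150)&(z<800)
    q=P[m];print("reel",q.min(0).round(),q.max(0).round());j=q[q[:,2].argmin()];print(j)
    # stop top
    m=(x>480)&(x<720)&(y<-20)&(y>-220)&(z>33)&(z<45)&~((x<590)&(y<-110))
    q=P[m]; 
    A=q[(q[:,0]<650)&(q[:,1]>-90)];B=q[(q[:,1]<-80)&(q[:,0]>640)]
    for nm,Q in(("long",A),("short",B)):
        print(nm,len(Q),Q.min(0).round(1),Q.max(0).round(1),np.round(cv2.fitLine(Q[:,:2].astype(np.float32),cv2.DIST_HUBER,0,.01,.01).ravel(),3) if len(Q)>3 else "")
    m=(z>10)&(z<30)
    for nm,xr,yr in(("roll",(570,770),(75,260)),("clear",(660,725),(-310,-245)),("wax",(312,370),(-315,-255))):
        q=P[m&(x>xr[0])&(x<xr[1])&(y>yr[0])&(y<yr[1])]
        print(nm,np.round(cv2.minEnclosingCircle(q[:,:2].astype(np.float32))[0]),np.round(q.min(0)),np.round(q.max(0)))
E
```

```text
top L z 45.0 [ 490.2 -199.6] [159.7 120.4] 14.1
top M z 31.9 [420.8  45.3] [ 63.8 109.5] 83.1
top S z 25.5 [404.2 196.4] [34.1 59. ] 79.2
reel [505. -64. 394.] [556. 150. 652.]
[552.94064429 149.81563284 394.36687699]
long 50 [503.7 -66.3  34.1] [647.3 -49.2  44.9] [ 9.96000e-01  9.10000e-02  5.71948e+02 -5.90670e+01]
short 60 [ 666.  -194.    33.1] [687.9 -83.   44.1] [ 1.31000e-01 -9.91000e-01  6.74537e+02 -1.33928e+02]
roll [668. 184.] [578.  79.  10.] [754. 256.  30.]
clear [ 696. -274.] [ 667. -302.   10.] [ 723. -250.   29.]
wax [ 340. -286.] [ 318. -308.   11.] [ 364. -261.   30.]
side L z 44.9 [ 491.2 -199.8] [162.6 122.9] 13.9
side M z 31.9 [423.2  44.4] [ 70.3 111.7] 82.5
side S z 25.0 [406.  195.9] [37.8 61.2] 82.7
reel [506. -66. 389.] [568. 150. 650.]
[567.72013835 149.76665179 388.67615975]
long 101 [505.7 -69.4  33.1] [646.  -50.1  44.5] [ 9.96000e-01  9.30000e-02  5.77796e+02 -6.01580e+01]
short 87 [ 666.5 -195.    33. ] [691.  -82.3  43.8] [ 1.50000e-01 -9.89000e-01  6.76174e+02 -1.38253e+02]
roll [683. 180.] [579.  76.  10.] [762. 259.  30.]
clear [ 696. -276.] [ 667. -303.   11.] [ 724. -247.   22.]
wax [ 341. -285.] [ 317. -309.   10.] [ 366. -262.   26.]
```

Emit:
servo_tool(plan="0 60 -115 0 0 0 0; 0 110 -230 0 0 0 0; 0 160 -320 0 0 0 0; 0 200 -380 0 0 0 3; 0 240 -440 0 0 0 6")

```text
t: 0.78
position: [293.0, 303.0, 252.3]
eef_rot: [-1.572, -0.0, -0.142]
force: [1.5, 0.7, -0.7]
grip_width: 1.001
```

Emit:
servo_tool(plan="0 40 -60 0 0 0 0; 0 80 -120 -30 0 0 0; 0 105 -180 -70 0 0 0; 0 105 -180 -85 0 0 0; 0 105 -180 -85 0 0 0")

```text
t: 1.4
position: [397.1, 120.8, 163.9]
eef_rot: [-1.575, 0.005, -0.146]
force: [-0.7, -0.3, 0.2]
grip_width: 0.996
```

```bash
cat > w.py <<'E'
import sys
from h import *
from cell import optics,monitor
n=sys.argv[1]; c=optics.read_camera("wrist");np.savez(n+".npz",**c)
cv2.imwrite(f"pics/{n}.png",c["img"][:,:,::-1])
o=monitor.get_obs();print(o["t"],np.round(o["position"],1),np.round(o["eef_rot"],3),np.round(o["force"],1),o["grip_width"],c["eye"].round(1))
E
python3 w.py w1
```

```text
1.45 [397.4 122.1 166. ] [-1.573  0.003 -0.144] [0.1 0.6 0.4] 0.9993205545263412 [329.2 131.4 284.8]
```

View pics/w1.png

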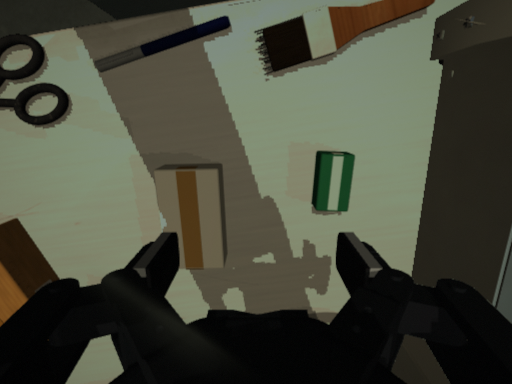

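```bash
cat > m.py <<'E'
from h import *
def rect(c,xr,yr,h,tol=4):
    P=cloud(c);x,y,z=P[...,0],P[...,1],P[...,2]
    m=((x>xr[0])&(x<xr[1])&(y>yr[0])&(y<yr[1])&(abs(z-h)<tol)).astype(np.uint8)
    m=cv2.morphologyEx(m,cv2.MORPH_OPEN,np.ones((3,3)))
    k,l,st,_=cv2.connectedComponentsWithStats(m);i=1+st[1:,4].argmax();q=P[l==i]
    cn,_=cv2.findContours((l==i).astype(np.uint8),0,1)
    uv=max(cn,key=len)[:,0]
    zz=np.median(q[:,2]);r=ray(c,uv,zz)[:,:2].astype(np.float32)
    cc,sz,a=cv2.minAreaRect(r)
    if sz[0]<sz[1]: sz=sz[::-1];a+=90
    a=(a+90)%180-90
    return np.round(cc,1),np.round(sz,1),round(a,1),zz.round(1)
E
python3 - <<'E'
from m import *
c=dict(np.load("w1.npz"))
print(rect(c,(350,490),(0,95),32));print(rect(c,(365,445),(165,225),25))
print(rect(c,(365,600),(-290,-110),45))
E
```

```text
(array([421. ,  47.9]), array([110.9,  63.7]), -7.1, np.float64(32.1))
(array([403.9, 197.7]), array([59.9, 34.2]), -10.4, np.float64(25.2))
(array([ 474.6, -151.7]), array([81.1, 30. ]), -22.9, np.float64(44.8))
```

Emit:
servo_tool(plan="0 10 -40 0 0 0 1; 0 24 -75 -30 0 0 1; 0 24 -75 -80 0 0 1; 0 24 -75 -90 0 0 1; 0 24 -75 -90 0 0 1")

```text
t: 2.08
position: [421.6, 48.1, 77.1]
eef_rot: [-1.573, 0.002, -0.125]
force: [0.6, -0.2, 0.8]
grip_width: 1.001
```

```bash
python3 w.py w2;python3 -c "
from m import *
c=dict(np.load('w2.npz'))
print(rect(c,(350,490),(0,95),32))"
```

```text
2.125 [422.2  48.1  78.1] [-1.572  0.    -0.125] [ 0.9 -0.8 -0.2] 0.99941579700777 [353.1  57.1 197.8]
(array([420.8,  47.1]), array([109.8,  63.2]), -7.1, np.float64(32.1))
```

View pics/w2.png

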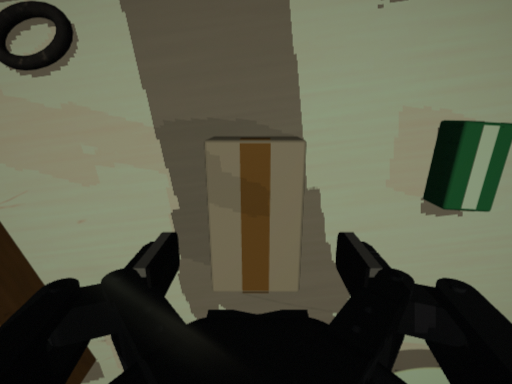

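Emit:
servo_tool(plan="0 -1 -1 -25 0 0 0; 0 -1 -1 -50 0 0 0; 0 -1 -1 -50 0 0 0; 0.3 -1 -1 -50 0 0 0; 1 -1 -1 -50 0 0 0")

```text
t: 2.75
position: [422.9, 47.2, 31.0]
eef_rot: [-1.572, -0.004, -0.125]
force: [-1.0, 0.8, 8.5]
grip_width: 0.736
```

Emit:
servo_tool(plan="1 0 0 0 0 0 0; 1 0 0 0 0 0 0; 1 0 0 0 0 0 0")

```text
t: 3.12
position: [422.9, 47.3, 31.0]
eef_rot: [-1.572, -0.004, -0.125]
force: [0.1, -0.5, 0.4]
grip_width: 0.729
```

Emit:
servo_tool(plan="1 0 0 30 0 0 0; 1 0 0 70 0 0 0; 1 0 -30 90 0 0 4; 1 15 -70 90 0 0 10; 1 30 -115 90 0 0 16")

```text
t: 3.75
position: [453.2, -68.7, 121.1]
eef_rot: [-1.572, -0.005, 0.159]
force: [2.1, -0.2, -2.5]
grip_width: 0.734
```

Emit:
servo_tool(plan="1 10 -60 0 0 0 4; 1 25 -110 0 0 0 6; 1 35 -135 0 0 0 6; 1 35 -135 0 0 0 6; 1 35 -135 0 0 0 6")

```text
t: 4.38
position: [487.8, -203.0, 120.5]
eef_rot: [-1.57, -0.004, 0.264]
force: [-0.6, 0.5, -2.2]
grip_width: 0.73
```

```bash
python3 w.py w3;python3 -c "
from m import *
c=dict(np.load('w3.npz'))
P=cloud(c);print(P[150:300:15,256].round(0).tolist())
print(rect(c,(370,600),(-300,-100),45))"
```

```text
4.425 [ 487.9 -202.7  120.7] [-1.571 -0.004  0.264] [ 0.2 -0.7 -3.1] 0.7322825392892256 [ 420.4 -220.8  240.8]
[[435.0, -217.0, 122.0], [442.0, -215.0, 122.0], [449.0, -214.0, 122.0], [456.0, -212.0, 122.0], [463.0, -210.0, 121.0], [470.0, -208.0, 123.0], [478.0, -206.0, 122.0], [486.0, -204.0, 121.0], [495.0, -201.0, 121.0], [503.0, -199.0, 122.0]]
(array([ 460. , -205.7]), array([118.8,  97.6]), -75.9, np.float64(45.1))
```

View pics/w3.png

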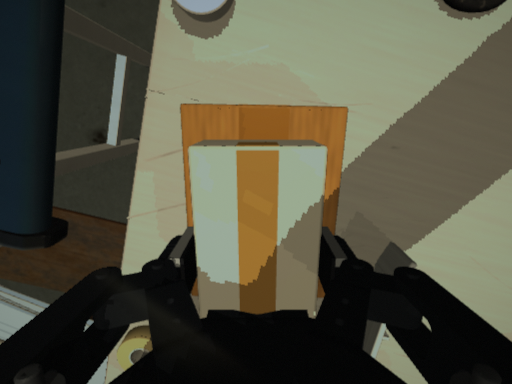

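```bash
cat > e.py <<'E'
from h import *
def mask(c,h,box=None,tol=4):
    P=cloud(c);z=P[...,2]
    m=(abs(z-h)<tol)&(c["depth"]>0)
    if box is not None:
        (x0,x1),(y0,y1)=box;m&=(P[...,0]>x0)&(P[...,0]<x1)&(P[...,1]>y0)&(P[...,1]<y1)
    m=m.astype(np.uint8)
    k,l,st,_=cv2.connectedComponentsWithStats(m);i=1+st[1:,4].argmax()
    return l==i,P
def edges(c,h,yaw,origin,tol=4,box=None):
    # outline pixels of plane patch at height h, in frame (yaw deg, origin xy)
    m,P=mask(c,h,box,tol);zz=np.median(P[m][:,2])
    cn,_=cv2.findContours(m.astype(np.uint8),0,1);uv=max(cn,key=len)[:,0]
    r=ray(c,uv,zz)[:,:2]-origin
    a=np.radians(yaw);R=np.array([[np.cos(a),-np.sin(a)],[np.sin(a),np.cos(a)]])
    return r@R,zz
E
python3 - <<'E'
from e import *
c=dict(np.load('w3.npz'));o=np.array([487.9,-202.7]);yaw=np.degrees(.264)
for h,b in((122,((400,600),(-300,-100))),(45,((380,600),(-300,-100)))):
    r,zz=edges(c,h,yaw,o,box=b)
    print(h,zz.round(1),r.min(0).round(1),r.max(0).round(1))
    # near edge (x min)
    hw=25 if h>100 else 50
    n=r[(abs(r[:,1])<hw)&(r[:,0]<r[:,0].min()+6)]
    f=np.polyfit(n[:,1],n[:,0],1);print(" near x=%.1f slope deg %.1f"%(f[1],np.degrees(f[0])))
    for s in(-1,1):
        n=r[(s*r[:,1]>(26 if h>100 else 52))&(r[:,0]>r[:,0].min()+4)&(r[:,0]<r[:,0].min()+(45 if h>100 else 30))]
        f=np.polyfit(n[:,0],n[:,1],1);print(" side",s,"y=%.1f"%np.median(n[:,1]),"slope %.1f"%np.degrees(f[0]),len(n))
E
```

```text
122 121.6 [-56.8 -38.5] [36.6 38.8]
 near x=-56.7 slope deg -0.2
 side -1 y=-30.9 slope -2.6 93
 side 1 y=31.6 slope 2.9 94
45 45.1 [-77.  -55.7] [23.8 64.4]
 near x=-76.1 slope deg 1.0
 side -1 y=-54.1 slope -0.9 37
 side 1 y=64.0 slope -0.6 37
```

Emit:
servo_tool(plan="1 4.5 5 0 0 0 -0.9; 1 4.5 5 -20 0 0 -0.9; 1 4.5 5 -35 0 0 -0.9; 1 4.5 5 -41 0 0 -0.9; 1 4.5 5 -41 0 0 -0.9")

```text
t: 5.05
position: [491.8, -197.5, 78.6]
eef_rot: [-1.569, -0.003, 0.248]
force: [-0.1, 0.3, -2.8]
grip_width: 0.735
```

```bash
python3 w.py w4; python3 - <<'E'
from e import *
from cell import monitor
ob=monitor.get_obs();print(ob["force"],ob["moment"])
c=dict(np.load('w4.npz'));o=ob["position"][:2];yaw=np.degrees(ob["eef_rot"][2])
for h,b in((80,((400,600),(-300,-100))),(45,((380,600),(-300,-100)))):
    r,zz=edges(c,h,yaw,o,box=b)
    print(h,zz.round(1),r.min(0).round(1),r.max(0).round(1))
    hw=25 if h>60 else 50
    n=r[(abs(r[:,1])<hw)&(r[:,0]<r[:,0].min()+6)]
    f=np.polyfit(n[:,1],n[:,0],1);print(" near x=%.1f slope deg %.1f"%(f[1],np.degrees(f[0])))
    for s in(-1,1):
        n=r[(s*r[:,1]>(26 if h>60 else 52))&(r[:,0]>r[:,0].min()+4)&(r[:,0]<r[:,0].min()+(45 if h>60 else 30))]
        f=np.polyfit(n[:,0],n[:,1],1);print(" side",s,"y=%.1f"%np.median(n[:,1]),"slope %.1f"%np.degrees(f[0]),len(n))
E
```

```text
5.1 [ 492.3 -197.8   79.5] [-1.57  -0.004  0.248] [ 0.5 -0.3 -3.3] 0.7305928595454183 [ 424.4 -214.4  199. ]
[ 0.46942035 -0.32434043 -3.26312152] [0.0127017  0.01301846 0.00330503]
80 79.8 [-56.9 -38. ] [36.4 39.4]
 near x=-56.9 slope deg -0.1
 side -1 y=-30.3 slope -2.8 94
 side 1 y=32.2 slope 2.6 94
45 45.1 [-81.9 -59.1] [12.8 59.5]
 near x=-81.6 slope deg -0.1
 side -1 y=-58.7 slope 0.0 48
 side 1 y=59.2 slope -0.2 48
```

Emit:
servo_tool(plan="1 0 -0.5 -2 0 0 0; 1 0 -0.5 -3.5 0 0 0; 1 0 -0.5 -3.5 0 0 0")

```text
t: 5.48
position: [492.3, -198.3, 76.1]
eef_rot: [-1.571, -0.004, 0.248]
force: [-0.6, 0.3, -3.2]
grip_width: 0.735
```

Emit:
servo_tool(plan="1 0 0 -1 0 0 0; 1 0 0 -2 0 0 0; 1 0 0 -2 0 0 0")

```text
t: 5.85
position: [492.4, -198.4, 76.0]
eef_rot: [-1.571, -0.005, 0.248]
force: [-5.5, 3.0, 7.3]
grip_width: 0.733
```

Emit:
servo_tool(plan="0.2 0 0 0.5 0 0 0; 0 0 0 0.5 0 0 0; 0 0 0 0.5 0 0 0; 0 0 0 20 0 0 0; 0 0 0 60 0 0 0")

```text
t: 6.48
position: [491.5, -198.0, 135.7]
eef_rot: [-1.569, -0.002, 0.248]
force: [0.1, -0.7, -0.4]
grip_width: 0.995
```

```bash
python3 w.py w5; python3 - <<'E'
from m import *
c=dict(np.load('w5.npz'))
print(rect(c,(400,600),(-300,-110),77.5,6));print(rect(c,(400,600),(-300,-110),45))
from cell import optics
for n in("top","side"):
    c=optics.read_camera(n)
    print(n,rect(c,(400,600),(-300,-110),77.5,6),rect(c,(365,445),(165,225),25))
    up(c["img"],*((250,350,160,260,5) if n=="top" else (220,340,220,330,5)),n+"5.png")
E
```

```text
6.525 [ 494.1 -199.2  144. ] [-1.576 -0.011  0.248] [ 0.8 -0.6  5.5] 0.9993120667927862 [ 424.2 -214.9  256.2]
(array([ 490.5, -198. ]), array([110.2,  63.2]), 14.3, np.float64(77.1))
(array([ 489.5, -198.2]), array([158.5, 118.9]), 14.1, np.float64(45.1))
top (array([ 452.3, -194.2]), array([38.5, 38.3]), 88.6, np.float64(76.9)) (array([405.3, 197.2]), array([19.9, 13.2]), -0.4, np.float64(25.0))
side (array([ 491.2, -201.1]), array([112.9,  66. ]), 14.1, np.float64(76.9)) (array([405.2, 194.4]), array([56.7, 36.9]), -11.7, np.float64(25.5))
```

View pics/w5.png

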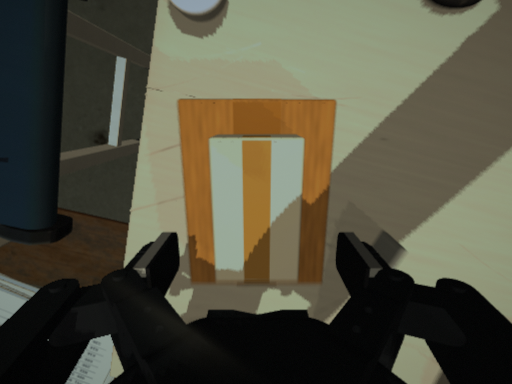

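View pics/side5.png

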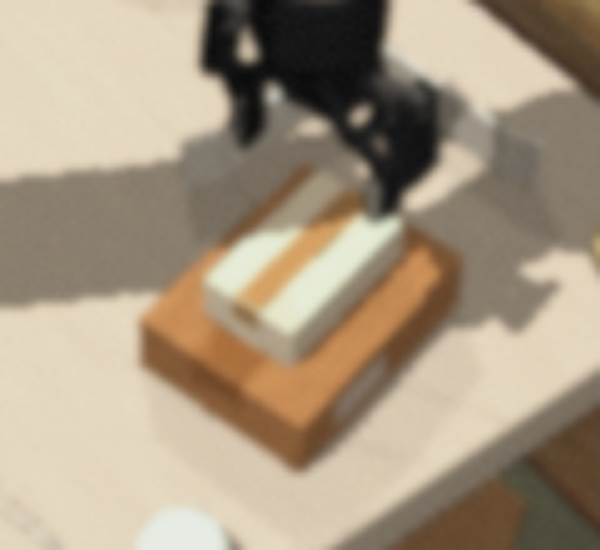

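Emit:
servo_tool(plan="0 -30 45 0 0 0 -3; 0 -60 95 0 0 0 -8; 0 -90 150 0 0 0 -14; 0 -90 210 0 0 0 -20; 0 -90 270 0 0 0 -24")

```text
t: 7.25
position: [403.3, 72.4, 140.6]
eef_rot: [-1.575, -0.011, -0.174]
force: [0.2, -0.6, -0.4]
grip_width: 0.998
```

Emit:
servo_tool(plan="0 0 60 -10 0 0 -1; 0 0 115 -30 0 0 -1; 0 0 130 -55 0 0 -1; 0 0 130 -55 0 0 -1")

```text
t: 7.75
position: [401.5, 202.7, 83.2]
eef_rot: [-1.578, -0.007, -0.189]
force: [0.4, 0.5, 0.3]
grip_width: 0.998
```

```bash
python3 w.py w6;python3 -c "
from m import *
c=dict(np.load('w6.npz'))
print(rect(c,(360,450),(160,230),25))"
```

```text
7.8 [402.5 202.2  84.8] [-1.577 -0.009 -0.19 ] [-0.1 -0.   0.4] 0.9995011767144973 [332.8 216.9 203.3]
(array([403.7, 198.5]), array([60.6, 33.6]), -10.5, np.float64(25.1))
```

View pics/w6.png

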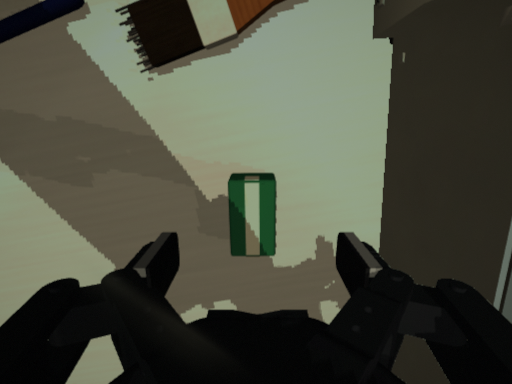

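Emit:
servo_tool(plan="0 1 -4 -20 0.3 0.5 0.4; 0 1 -4 -45 0.3 0.5 0.4; 0 1 -4 -58 0.3 0.5 0.4; 0 1 -4 -58 0.3 0.5 0.4; 1 1 -4 -58 0.3 0.5 0.4")

```text
t: 8.43
position: [404.2, 198.1, 27.8]
eef_rot: [-1.573, -0.001, -0.184]
force: [0.1, -0.5, 0.4]
grip_width: 0.816
```

Emit:
servo_tool(plan="1 0 0 0 0 0 0; 1 0 0 0 0 0 0; 1 0 0 0 0 0 0; 1 0 0 0 0 0 0")

```text
t: 8.93
position: [404.9, 198.4, 28.9]
eef_rot: [-1.572, -0.002, -0.184]
force: [0.3, -1.0, 6.1]
grip_width: 0.385
```

Emit:
servo_tool(plan="1 0 0 40 0 0 0; 1 0 0 90 0 0 0; 1 0 -50 120 0 0 3; 1 0 -110 120 0 0 10; 1 0 -170 120 0 0 17")

```text
t: 9.55
position: [404.6, 27.1, 149.2]
eef_rot: [-1.572, -0.003, 0.119]
force: [1.6, 0.4, -0.5]
grip_width: 0.385
```

Emit:
servo_tool(plan="1 10 -60 0 0 0 5; 1 30 -120 0 0 0 8; 1 60 -175 0 0 0 8; 1 86 -220 0 0 0 8; 1 86 -225 0 0 0 8")

```text
t: 10.18
position: [490.8, -200.5, 147.1]
eef_rot: [-1.57, -0.0, 0.255]
force: [-0.8, 0.1, -0.7]
grip_width: 0.379
```

```bash
python3 w.py w7; cat > chk.py <<'E'
import sys
from e import *
def rel(c,o,yaw,h,half,box,tol=4):
    r,zz=edges(c,h,yaw,o,box=box,tol=tol); x0=np.percentile(r[:,0],2)
    n=r[(abs(r[:,1]-0)<half*0.7)&(r[:,0]<r[:,0].min()+6)]
    f=np.polyfit(n[:,1],n[:,0],1)
    print(h,"z",zz.round(1),"near x=%.1f yaw %.1f"%(f[1],-np.degrees(f[0])),end=" ")
    for s in(-1,1):
        n=r[(s*r[:,1]>half*.8)&(r[:,0]>r[:,0].min()+3)&(r[:,0]<r[:,0].min()+30)]
        if len(n)>5:
            g=np.polyfit(n[:,0],n[:,1],1);print(" side",s,"y=%.1f yaw %.1f (x~%.0f)"%(np.median(n[:,1]),np.degrees(g[0]),n[:,0].mean()),end="")
    print()
E
python3 - <<'E'
from chk import *
from cell import monitor
ob=monitor.get_obs();o=ob["position"][:2];yaw=np.degrees(ob["eef_rot"][2]);z=ob["position"][2];print(yaw)
c=dict(np.load('w7.npz'));b=((390,620),(-300,-90))
P=cloud(c);print(np.median(P[230:250,250:260,2]))
rel(c,o,yaw,np.median(P[230:250,250:260,2]),17,b);rel(c,o,yaw,77,32,b);rel(c,o,yaw,45,60,b)
E
```

```text
10.225 [ 490.3 -199.5  147.5] [-1.57e+00 -1.00e-03  2.56e-01] [-0.9 -1.  -1.5] 0.38131259805654155 [ 423.7 -217.7  267.6]
14.665387084973805
143.55231401353376
143.55231401353376 z 143.2 near x=-30.8 yaw -0.1  side -1 y=-20.1 yaw -23.0 (x~-11) side 1 y=16.3 yaw 6.2 (x~-14)
77 z 77.1 near x=-54.0 yaw -0.3  side -1 y=-29.6 yaw -0.2 (x~-38) side 1 y=33.0 yaw -0.1 (x~-38)
45 z 45.1 near x=-79.2 yaw -0.6  side -1 y=-57.0 yaw 0.0 (x~-63) side 1 y=61.1 yaw -0.5 (x~-63)
```

View pics/w7.png

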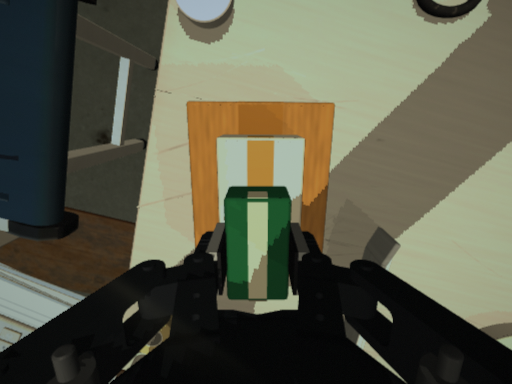

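Emit:
servo_tool(plan="1 1.5 2 0 0 0 -0.3; 1 1.5 2 -20 0 0 -0.3; 1 1.5 2 -32 0 0 -0.3; 1 1.5 2 -36 0 0 -0.3; 1 1.5 2 -36 0 0 -0.3")

```text
t: 10.85
position: [491.6, -197.2, 111.1]
eef_rot: [-1.57, -0.0, 0.251]
force: [0.5, 0.6, -1.1]
grip_width: 0.381
```

```bash
python3 w.py w8; python3 - <<'E'
from chk import *
from cell import monitor
ob=monitor.get_obs();o=ob["position"][:2];yaw=np.degrees(ob["eef_rot"][2]);z=ob["position"][2];print(yaw)
c=dict(np.load('w8.npz'));b=((390,620),(-300,-90))
P=cloud(c);print(np.median(P[230:250,250:260,2]))
rel(c,o,yaw,np.median(P[230:250,250:260,2]),17,b,2);rel(c,o,yaw,77,32,b);rel(c,o,yaw,45,60,b)
E
```

```text
10.9 [ 491.9 -197.4  111.7] [-1.57e+00 -1.00e-03  2.51e-01] [ 0.6 -0.2  0.2] 0.3831569988442424 [ 424.4 -214.1  231.7]
14.377473428583667
107.51086115925008
107.51086115925008 z 107.2 near x=-30.5 yaw -0.1  side -1 y=-15.5 yaw -4.1 (x~-14) side 1 y=17.4 yaw 4.4 (x~-14)
77 z 77.1 near x=-56.1 yaw -0.1  side -1 y=-31.4 yaw -0.3 (x~-40) side 1 y=31.0 yaw -0.1 (x~-40)
45 z 45.1 near x=-81.2 yaw -0.5  side -1 y=-59.0 yaw -0.1 (x~-65) side 1 y=59.1 yaw -0.2 (x~-65)
```

View pics/w8.png

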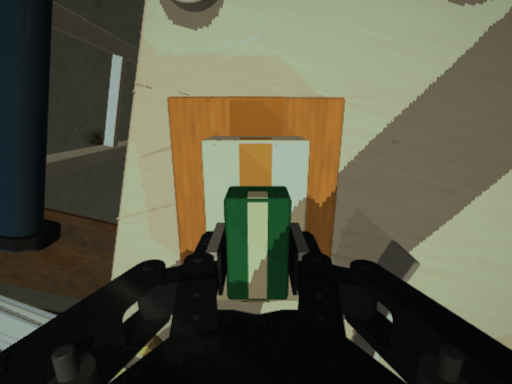

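Emit:
servo_tool(plan="1 -0.4 -0.6 -2 0 0 0; 1 -0.4 -0.6 -4.5 0 0 0; 1 -0.4 -0.6 -5.5 0 0 0; 1 -0.4 -0.6 -5.5 0 0 0")

```text
t: 11.4
position: [491.5, -198.0, 106.2]
eef_rot: [-1.57, -0.001, 0.251]
force: [-0.8, -0.8, -0.4]
grip_width: 0.383
```

Emit:
servo_tool(plan="1 0 0 -1 0 0 0; 1 0 0 -1.5 0 0 0")

```text
t: 11.65
position: [491.5, -198.0, 106.0]
eef_rot: [-1.571, -0.001, 0.251]
force: [-3.8, 2.2, 7.2]
grip_width: 0.377
```

Emit:
servo_tool(plan="0.4 0 0 0.7 0 0 0; 0 0 0 0.7 0 0 0; 0 0 0 0.7 0 0 0; 0 0 0 20 0 0 0; 0 0 0 60 0 0 0")

```text
t: 12.28
position: [490.7, -197.7, 165.7]
eef_rot: [-1.569, 0.001, 0.251]
force: [0.7, -0.1, 0.8]
grip_width: 1.0
```

Emit:
servo_tool(plan="0 0 0 10 0 0 0; 0 0 0 30 0 0 0; 0 0 0 30 0 0 0")

```text
t: 12.65
position: [491.2, -198.0, 197.5]
eef_rot: [-1.57, -0.001, 0.251]
force: [0.2, 0.1, 0.0]
grip_width: 1.003
```

```bash
python3 w.py w9; python3 - <<'E'
from m import *
c=dict(np.load('w9.npz'));b=((400,600),(-300,-110))
for h in(102,77,45):print(rect(c,*b,h,4))
P=cloud(c);print(P[...,2].max())
E
```

```text
12.7 [ 490.9 -197.7  196.1] [-1.569e+00  1.000e-03  2.510e-01] [ 0.2  0.5 -0.7] 0.9963743705154829 [ 424.  -214.8  318.1]
(array([ 491.3, -197.2]), array([60.4, 33.5]), 13.9, np.float64(102.1))
(array([ 491.2, -197.7]), array([110.1,  63.4]), 14.3, np.float64(77.1))
(array([ 490.4, -197.9]), array([160.1, 119.1]), 14.1, np.float64(45.1))
318.0669453260702
```

View pics/w9.png

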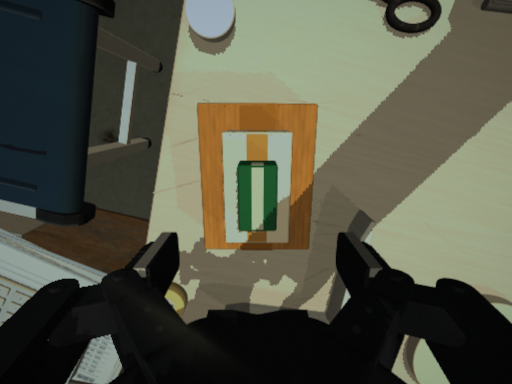

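```bash
python3 - <<'E'
from h import *
from cell import optics
for n in("top","side"):
    c=optics.read_camera(n);np.savez(n+"9.npz",**c)
    P=cloud(c);x,y,z=P[...,0],P[...,1],P[...,2]
    # rotate in stop frame guess yaw 5.3, corner (677,-52)
    a=np.radians(5.3);R=np.array([[np.cos(a),-np.sin(a)],[np.sin(a),np.cos(a)]])
    q=(P[...,:2]-[677,-52])@R
    m=(z>20)&(z<46)&(q[...,0]>-175)&(q[...,0]<25)&(q[...,1]>-160)&(q[...,1]<25)
    L=m&(abs(q[...,1])<14)&(q[...,0]<-15)&(q[...,0]>-130)
    S=m&(abs(q[...,0])<14)&(q[...,1]<-15)&(q[...,1]>-115)
    for nm,M,i in(("long",L,0),("short",S,1)):
        Q=np.c_[q[M],z[M]]
        if len(Q)<5:print(n,nm,len(Q));continue
        f=cv2.fitLine(Q[:,:2].astype(np.float32),cv2.DIST_HUBER,0,.01,.01).ravel()
        sl=f[1-i]/f[i];off=f[3-i]-sl*f[2+i]
        print(n,nm,len(Q),"slope deg %.2f off %.1f"%(np.degrees(sl),off),"z",np.percentile(Q[:,2],[2,50,98]).round(1),"range",Q[:,i].min().round(),Q[:,i].max().round(),np.percentile(Q[:,1-i],[5,50,95]).round(1))
    m2=(z>300)&(x>480)&(x<620)&(y<140)&(y>-90)
    qq=P[m2];k=(qq[:,1]<110);print("reel",qq[k].min(0).round(),qq[k].max(0).round(),[ (int(yy),qq[abs(qq[:,1]-yy)<8][:,2].min().round()) for yy in(-50,-20,10,25,40,70)])
E
```

```text
top long 35 slope deg 0.90 off 4.1 z [30.1 40.1 45.3] range -128.0 -15.0 [-0.   3.   5.6]
top short 79 slope deg -0.27 off -12.0 z [20.8 37.4 43.9] range -114.0 -17.0 [-13.8 -11.8  -6.5]
reel [505. -64. 479.] [557. 110. 653.] [(-50, np.float64(508.0)), (-20, np.float64(480.0)), (10, np.float64(480.0)), (25, np.float64(479.0)), (40, np.float64(482.0)), (70, np.float64(492.0))]
side long 113 slope deg 0.67 off 1.2 z [21.1 35.6 42. ] range -128.0 -18.0 [-2.2  0.3  4.1]
side short 73 slope deg -0.45 off -11.0 z [20.2 32.3 41.4] range -114.0 -58.0 [-12.8 -10.1  -5.2]
reel [506. -67. 436.] [560. 110. 649.] [(-50, np.float64(503.0)), (-20, np.float64(485.0)), (10, np.float64(478.0)), (25, np.float64(477.0)), (40, np.float64(474.0)), (70, np.float64(490.0))]
```

Emit:
servo_tool(plan="0 -40 -10 0 0 0 -0.3; 0 -80 -20 0 0 0 -0.3; 0 -109 -28 -40 0 0 -0.3; 0 -109 -28 -100 0 0 -0.3; 0 -109 -28 -145 0 0 -0.3")

```text
t: 13.42
position: [379.8, -224.9, 46.2]
eef_rot: [-1.565, 0.004, 0.245]
force: [-0.4, 0.0, 0.5]
grip_width: 1.001
```

Emit:
servo_tool(plan="0 0 0 -5 0 0 0; 0 0 0 -10 0 0 0")

```text
t: 13.68
position: [380.0, -225.0, 36.7]
eef_rot: [-1.565, 0.004, 0.245]
force: [0.4, -0.2, -0.2]
grip_width: 1.003
```

```bash
python3 w.py w10; python3 - <<'E'
from cell import optics,monitor
from h import *
print(monitor.get_obs()["q"].round(3))
c=optics.read_camera("side");up(c["img"],160,360,200,340,4,"side10.png")
E
```

```text
13.725 [ 380.3 -225.2   36.9] [-1.566  0.004  0.245] [-0.3  0.3 -0.9] 0.9988308237504945 [ 313.4 -241.9  157.6]
[-0.612 -0.275  1.961  0.     1.462 -2.427]
```

View pics/side10.png

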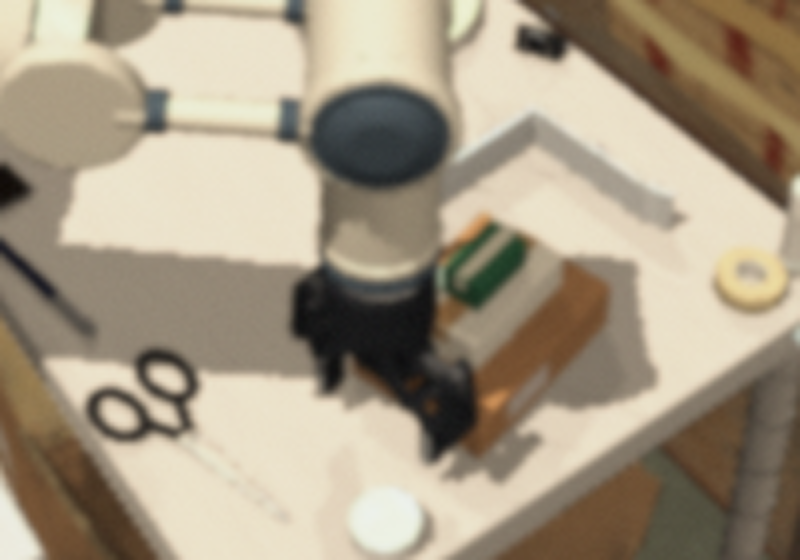

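Emit:
servo_tool(plan="0 5 1 -2 -0.2 0 0; 0 11 3 -4 -0.3 -0.2 0; 0 16 4 -4 -0.3 -0.2 0; 0 19 5 -4 -0.3 -0.2 0; 0 21 5 -4 -0.3 -0.2 0")

```text
t: 14.4
position: [401.8, -220.2, 33.6]
eef_rot: [-1.573, 0.001, 0.245]
force: [-0.3, -0.3, 0.2]
grip_width: 1.002
```

Emit:
servo_tool(plan="0 2 0.5 0 0 0 0; 0 4 1 0 0 0 0; 0 6 1.5 0 0 0 0; 0 8 2 0 0 0 0")

```text
t: 14.9
position: [408.0, -219.0, 33.6]
eef_rot: [-1.573, 0.006, 0.244]
force: [-10.2, -2.0, 4.6]
grip_width: 0.998
```

```bash
python3 w.py w11; python3 - <<'E'
from cell import optics,monitor
from h import *
print(monitor.get_obs()["q"].round(3))
c=optics.read_camera("side");up(c["img"],160,360,200,340,4,"side11.png")
E
```

```text
14.95 [ 408.3 -218.9   33.6] [-1.573  0.005  0.244] [-7.6 -1.6  4.6] 0.9994525919487729 [ 341.4 -235.   154.6]
[-0.562 -0.211  1.913 -0.005  1.442 -2.377]
```

View pics/side11.png

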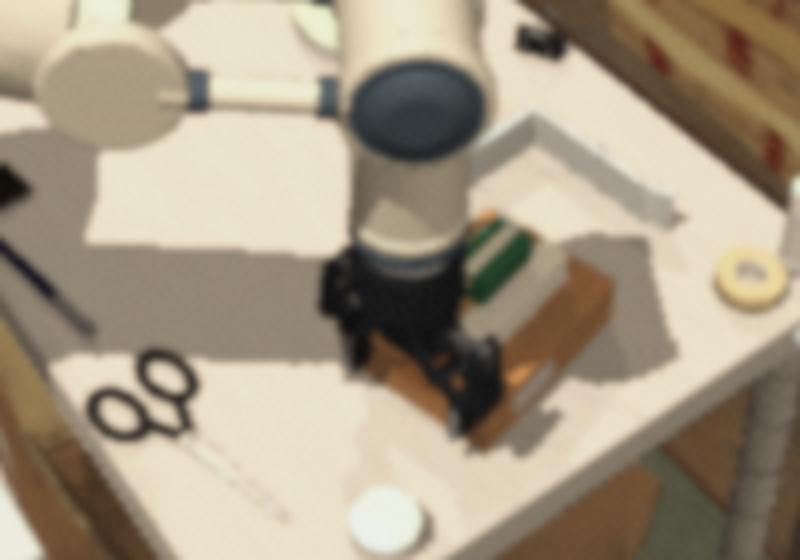

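View pics/w11.png

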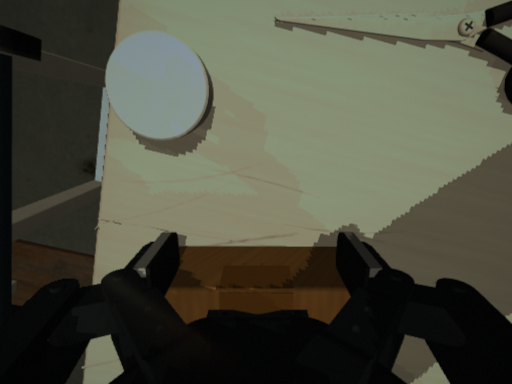

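Emit:
servo_tool(plan="0 6 1.5 0 0 0 -0.4; 0 14 3.5 0 0 0 -1.2; 0 22 5.5 0 0 0 -2; 0 30 7.5 0 0 0 -2.8; 0 38 9 0 0 0 -3.6")

```text
t: 15.62
position: [444.5, -210.2, 33.6]
eef_rot: [-1.572, 0.01, 0.181]
force: [-11.1, 0.3, 6.0]
grip_width: 0.998
```

Emit:
servo_tool(plan="0 4 1 0 0 0 -0.4; 0 12 3 0 0 0 -1.2; 0 20 4.5 0 0 0 -2; 0 28 6 0 0 0 -2.8; 0 32 7 0 0 0 -3.6")

```text
t: 16.25
position: [474.7, -203.3, 33.6]
eef_rot: [-1.571, 0.015, 0.117]
force: [-12.0, 0.4, 7.0]
grip_width: 1.002
```

```bash
python3 w.py w12; cat > look.py <<'E'
import sys
from cell import optics,monitor
from m import *
n=sys.argv[1]
for k in("side","top"):
    c=optics.read_camera(k);np.savez(k+n+".npz",**c)
    up(c["img"],*((160,360,200,340,4) if k=="side" else (220,350,120,270,4)),k+n+".png")
    for h in(102,77,45):
        try: print(k,h,rect(c,(400,690),(-300,-70),h,4))
        except Exception as e: print(k,h,"none")
E
python3 look.py 12
```

```text
16.3 [ 475.2 -203.2   33.5] [-1.571  0.015  0.117] [-8.   0.4  4.7] 0.9997386369544431 [ 407.8 -210.9  155.2]
side 102 (array([ 567.7, -195.2]), array([61.8, 36. ]), 7.8, np.float64(101.9))
side 77 (array([ 571.2, -210.2]), array([104.7,  36.4]), 3.2, np.float64(76.8))
side 45 (array([ 583.7, -236.5]), array([134.2,  36.7]), 8.4, np.float64(44.8))
top 102 (array([ 589. , -191.8]), array([15.9,  9.6]), 88.6, np.float64(101.4))
top 77 (array([ 583.4, -166.7]), array([13. ,  9.8]), 88.6, np.float64(77.9))
top 45 (array([ 613.1, -236.8]), array([36.7, 19.8]), -2.3, np.float64(44.5))
```

View pics/side12.png

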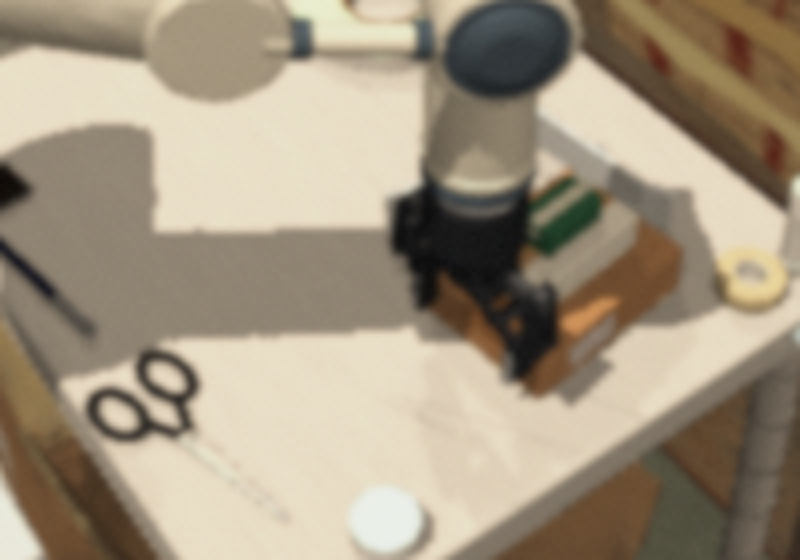

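View pics/top12.png

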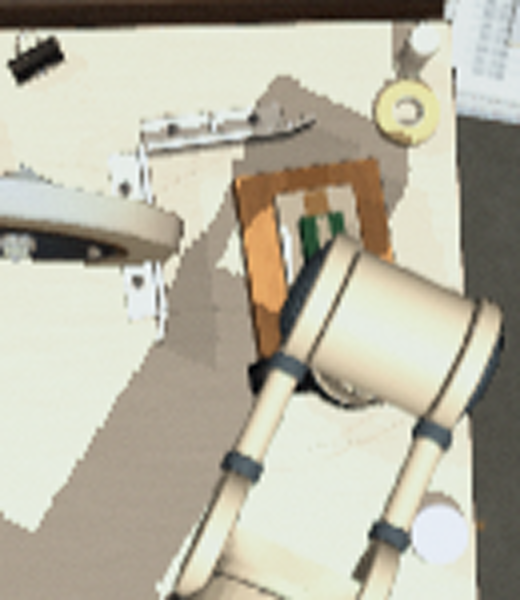

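Emit:
servo_tool(plan="0 4 0.5 0 0 0 -0.3; 0 10 1 0 0 0 -0.6; 0 16 1.5 0 -0.1 -0.4 -0.8; 0 20 2 0 -0.1 -0.6 -0.8; 0 20 2 0 -0.1 -0.6 -0.8")

```text
t: 17.02
position: [493.8, -201.5, 33.3]
eef_rot: [-1.574, 0.007, 0.103]
force: [-5.4, -1.0, 3.2]
grip_width: 1.004
```

Emit:
servo_tool(plan="0 -4 0 0 0 0 0; 0 -15 -1 0 0 0 0; 0 -30 -3 10 0 0 0; 0 -45 -5 50 0 0 0; 0 -45 -5 100 0 0 0")

```text
t: 17.65
position: [446.8, -206.2, 133.0]
eef_rot: [-1.572, 0.01, 0.102]
force: [1.3, -0.8, -0.0]
grip_width: 0.998
```

```bash
python3 w.py w13; python3 look.py 13; python3 - <<'E'
from m import *
c=dict(np.load('w13.npz'))
for h in(102,77,45):
  print(rect(c,(400,690),(-300,-70),h,4))
E
```

```text
17.7 [ 450.  -207.8  142.1] [-1.579e+00 -1.000e-03  1.020e-01] [ 0.5 -1.1  5.6] 1.0003080036262304 [ 379.1 -212.8  254.2]
side 102 (array([ 585.2, -194.4]), array([63.3, 35.8]), 4.7, np.float64(101.6))
side 77 (array([ 586.2, -210.4]), array([112. ,  34.1]), 5.3, np.float64(76.5))
side 45 (array([ 586.9, -232.1]), array([164.7,  60.2]), -1.6, np.float64(44.7))
top 102 (array([ 603.5, -190.7]), array([32. , 19.3]), 88.6, np.float64(101.8))
top 77 (array([ 561.9, -174.9]), array([40.6,  9.8]), 10.4, np.float64(78.1))
top 45 (array([ 596. , -244.3]), array([30.2, 16.5]), -2.4, np.float64(45.2))Traceback (most recent call last):
  File "<stdin>", line 4, in <module>
  File "m.py", line 6, in rect
    k,l,st,_=cv2.connectedComponentsWithStats(m);i=1+st[1:,4].argmax();q=P[l==i]
                                                     ~~~~~~~~~~~~~~~^^
ValueError: attempt to get argmax of an empty sequence
```

View pics/side13.png

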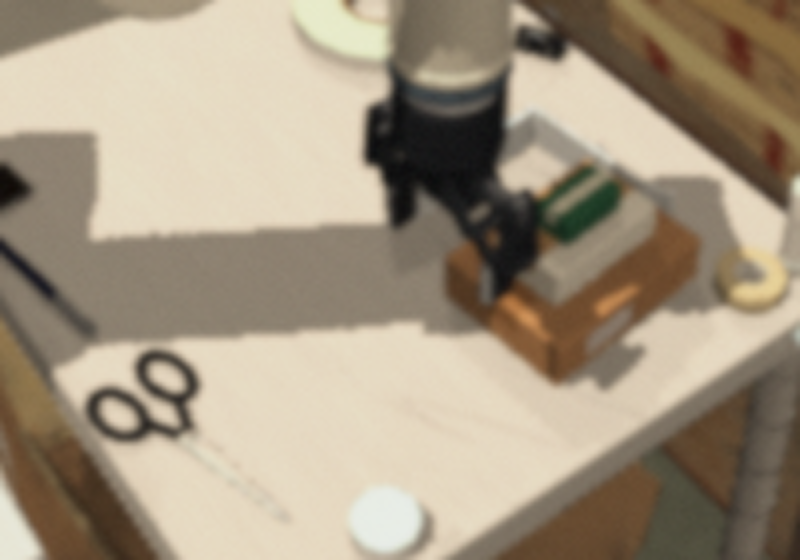

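View pics/w13.png

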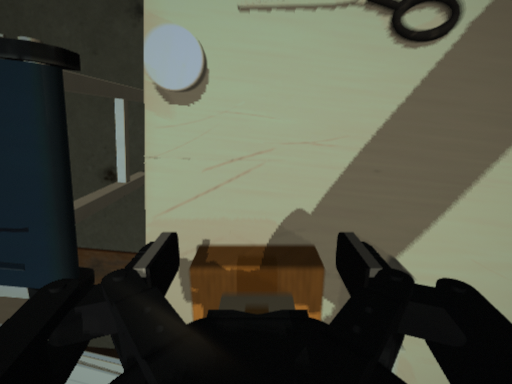

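Emit:
servo_tool(plan="0 0 -30 25 0.4 0 -10; 0 20 -60 30 0.4 0 -20; 0 50 -86 30 0.4 0 -30; 0 80 -88 30 0.4 0 -40; 0 110 -88 30 0.4 0 -50")

```text
t: 18.42
position: [559.9, -295.8, 164.9]
eef_rot: [-1.572, 0.006, -0.777]
force: [-0.0, -0.5, 0.7]
grip_width: 1.002
```

Emit:
servo_tool(plan="0 20 0 0 0 0 -10; 0 28 0 0 0 0 -20; 0 28 0 0 0 0 -30; 0 28 0 0 0 0 -40; 0 28 0 0 0 0 -40")

```text
t: 19.05
position: [587.3, -295.5, 163.2]
eef_rot: [-1.574, 0.008, -1.473]
force: [-0.5, -0.1, -0.8]
grip_width: 0.998
```

```bash
python3 w.py w14; python3 - <<'E'
from m import *
c=dict(np.load('w14.npz'))
for h in(102,77,45):
  print(rect(c,(400,690),(-300,-70),h,4))
E
```

```text
19.1 [ 587.4 -295.6  163.4] [-1.574  0.008 -1.471] [ 0.6 -0.3  0.6] 0.997452829938523 [ 580.5 -227.8  284.3]
(array([ 585. , -192.5]), array([60.3, 33.4]), 5.6, np.float64(102.1))
(array([ 584.6, -193. ]), array([110.3,  63.4]), 6.1, np.float64(77.1))
(array([ 584.2, -195.3]), array([160.4, 114.4]), 5.6, np.float64(45.1))
```

View pics/w14.png

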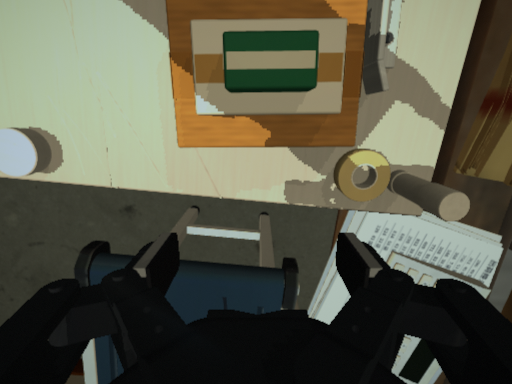

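Emit:
servo_tool(plan="0 0 0 50 0 0 0; 0 0 10 90 0 0 0; 0 0 20 100 0 0 0; 0 0 20 100 0 0 0")

```text
t: 19.6
position: [587.6, -275.0, 263.6]
eef_rot: [-1.573, 0.007, -1.469]
force: [0.4, -0.9, -0.2]
grip_width: 1.0
```

```bash
python3 w.py w15; python3 - <<'E'
from m import *
c=dict(np.load('w15.npz'))
for h in(102,77,45):
  print(rect(c,(400,690),(-300,-70),h,4))
E
```

```text
19.65 [ 587.3 -275.2  262. ] [-1.575  0.008 -1.469] [-0.4 -0.5  1. ] 1.000385529988298 [ 580.3 -207.2  384.7]
(array([ 585.1, -192.5]), array([59.5, 32.9]), 5.9, np.float64(102.1))
(array([ 584.7, -193. ]), array([110.4,  63.3]), 5.9, np.float64(77.1))
(array([ 584.1, -192.9]), array([160.3, 117.7]), 5.9, np.float64(45.2))
```

View pics/w15.png

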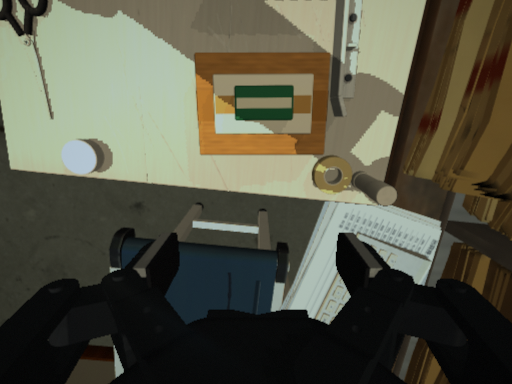

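```bash
python3 - <<'E'
from h import *
c=dict(np.load('w15.npz'));P=cloud(c);x,y,z=P[...,0],P[...,1],P[...,2]
for vy in range(2,115,9):
    r=[(u,*P[vy,u].round(0).astype(int).tolist()) for u in range(322,362) if z[vy,u]>6 and x[vy,u]<720 and z[vy,u]<46 and u>329]
    t=[a for a in r if a[3]>30]
    print(vy,t[:1],t[-1:],len(t))
up(c["img"],290,400,0,130,5,"w15z.png")
E
```

```text
2 [(343, 665, -69, 33)] [(349, 670, -71, 39)] 7
11 [(342, 666, -78, 32)] [(348, 671, -80, 39)] 7
20 [(342, 667, -87, 33)] [(348, 672, -89, 40)] 7
29 [(341, 668, -97, 33)] [(347, 673, -98, 39)] 7
38 [(340, 669, -106, 31)] [(346, 673, -107, 40)] 7
47 [(340, 670, -116, 34)] [(346, 675, -117, 40)] 7
56 [(330, 657, -129, 45)] [(345, 676, -126, 40)] 7
65 [(338, 672, -135, 31)] [(344, 676, -137, 41)] 7
74 [(338, 673, -146, 34)] [(344, 678, -146, 41)] 7
83 [(337, 674, -156, 31)] [(343, 679, -156, 40)] 7
92 [(337, 676, -166, 33)] [(342, 680, -166, 40)] 6
101 [(337, 678, -177, 33)] [(343, 683, -177, 40)] 7
110 [(340, 683, -187, 36)] [(345, 687, -187, 41)] 6
```

View pics/w15z.png

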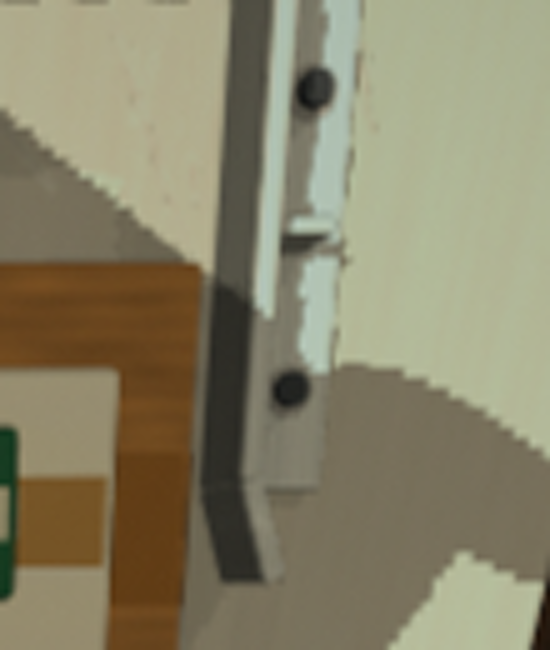

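Emit:
servo_tool(plan="0 2 -14 -60 2 0 0; 0 2 -14 -120 4 0.4 0.3; 0 2 -14 -175 6 0.6 0.3; 0 2 -14 -205 8 0.8 0.3; 0 2 -14 -222 8 0.8 0.3")

```text
t: 20.27
position: [588.2, -289.4, 37.0]
eef_rot: [-1.577, 0.151, -1.465]
force: [-0.2, 0.8, -0.0]
grip_width: 1.004
```

Emit:
servo_tool(plan="0 0 0 -8 0 0 0; 0 0 0 -8 0 0 0")

```text
t: 20.52
position: [588.7, -289.5, 29.9]
eef_rot: [-1.576, 0.15, -1.465]
force: [-0.7, 0.0, 0.1]
grip_width: 1.001
```

```bash
python3 w.py w16; python3 look.py 16
```

```text
20.575 [ 589.  -289.6   30.7] [-1.575  0.149 -1.464] [-0.2 -0.8 -0.4] 0.9982639305673384 [ 583.5 -239.5  159.4]
side 102 (array([ 585. , -194.2]), array([59.2, 34.8]), 6.9, np.float64(101.9))
side 77 (array([ 584.7, -195. ]), array([111.9,  65.2]), 5.3, np.float64(76.7))
side 45 (array([ 562.5, -196.3]), array([121. , 118.2]), -83.0, np.float64(44.8))
top 102 (array([ 598.6, -184. ]), array([22.4, 19. ]), -2.1, np.float64(103.0))
top 77 (array([ 570.4, -169.6]), array([13. ,  9.8]), 88.6, np.float64(76.7))
top 45 (array([ 628.7, -141.4]), array([26.5, 23.4]), 88.2, np.float64(44.7))
```

View pics/side16.png

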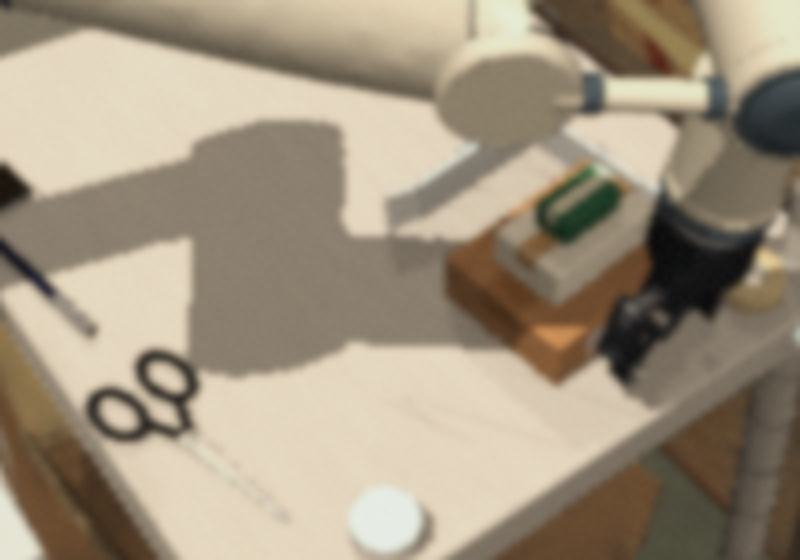

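View pics/w16.png

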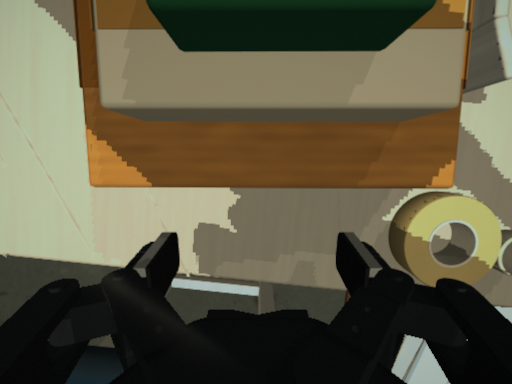

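Emit:
servo_tool(plan="0 -0.5 7 0 0 0 0; 0 -1.5 14 0 0 0 0; 0 -2 19 0 0 0 0; 0 -2.3 22 0 0 0 0; 0 -2.5 24 0 0 0 0")

```text
t: 21.3
position: [586.6, -265.5, 31.2]
eef_rot: [-1.575, 0.149, -1.464]
force: [0.5, 0.0, -0.1]
grip_width: 1.001
```

Emit:
servo_tool(plan="0 -0.2 2 0 0 0 0; 0 -0.4 4 0 0 0 0; 0 -0.6 6 0 0 0 0; 0 -0.8 8 0 0 0 0; 0 -1 10 0 0 0 0")

```text
t: 21.92
position: [585.6, -257.2, 31.3]
eef_rot: [-1.574, 0.146, -1.465]
force: [0.8, -5.3, -0.6]
grip_width: 1.004
```

```bash
python3 w.py w17; python3 - <<'E'
from m import *
c=dict(np.load('w17.npz'))
for h in(77,45):
  print(rect(c,(400,690),(-300,-70),h,4))
E
```

```text
21.975 [ 585.6 -256.9   31.2] [-1.574  0.146 -1.465] [ 0.1 -6.3 -1.5] 0.9979105233261772 [ 580.2 -206.8  160.5]
(array([ 583.8, -189.1]), array([110.4,  55.9]), 6.1, np.float64(77.0))
(array([ 583.8, -194.4]), array([160.5, 100.7]), 5.9, np.float64(45.0))
```

View pics/w17.png

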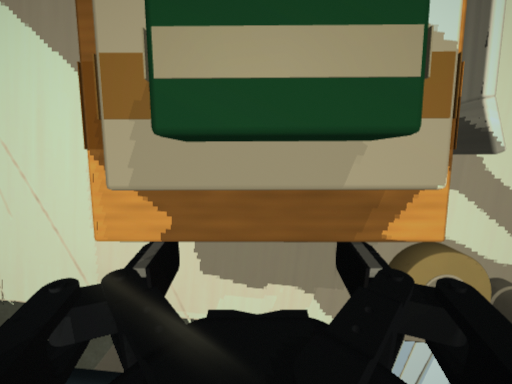

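Emit:
servo_tool(plan="0 -0.5 5 0 0 0 0; 0 -1.4 13 0 0 0 0; 0 -2.2 21 0 0 0 0; 0 -3.1 29 0 0 0 0; 0 -3.5 33 0 0 0 0")

```text
t: 22.6
position: [582.1, -225.1, 31.2]
eef_rot: [-1.574, 0.144, -1.466]
force: [0.6, -6.6, -1.8]
grip_width: 1.003
```

Emit:
servo_tool(plan="0 -0.5 5 0 0 0 0; 0 -1.1 11 0 0 0 0; 0 -1.7 17 0 0 0 0; 0 -2.3 22 0 0 0 0; 0 -2.5 24 0 0 0 0")

```text
t: 23.22
position: [579.5, -202.3, 31.3]
eef_rot: [-1.574, 0.141, -1.467]
force: [1.2, -6.0, -0.1]
grip_width: 1.0
```

```bash
python3 w.py w18; python3 look.py 18; python3 - <<'E'
from m import *
c=dict(np.load('w18.npz'))
for h in(77,45):
  print(rect(c,(400,690),(-300,-70),h,4))
E
```

```text
23.275 [ 579.5 -202.1   31.3] [-1.574  0.142 -1.467] [ 0.6 -4.7 -1.5] 1.001795355584665 [ 574.1 -151.2  160.3]
side 102 (array([ 577.9, -131.5]), array([63. , 34.1]), 6.2, np.float64(101.9))
side 77 (array([ 552.6, -135.7]), array([68.7, 60.7]), -77.6, np.float64(76.9))
side 45 (array([ 514.8, -138.4]), array([120.8,  43.5]), -89.5, np.float64(45.0))
top 102 (array([ 577.5, -140.6]), array([16.1,  9.5]), -1.9, np.float64(101.7))
top 77 (array([ 536.2, -151. ]), array([28.7, 14.2]), -20.2, np.float64(76.5))
top 45 (array([ 601.1, -175.2]), array([30. , 23.1]), -1.4, np.float64(45.3))
(array([ 577.8, -134.2]), array([110.4,  56. ]), 6.0, np.float64(77.0))
(array([ 577.2, -139.7]), array([159.5, 100.4]), 5.7, np.float64(45.0))
```

View pics/side18.png

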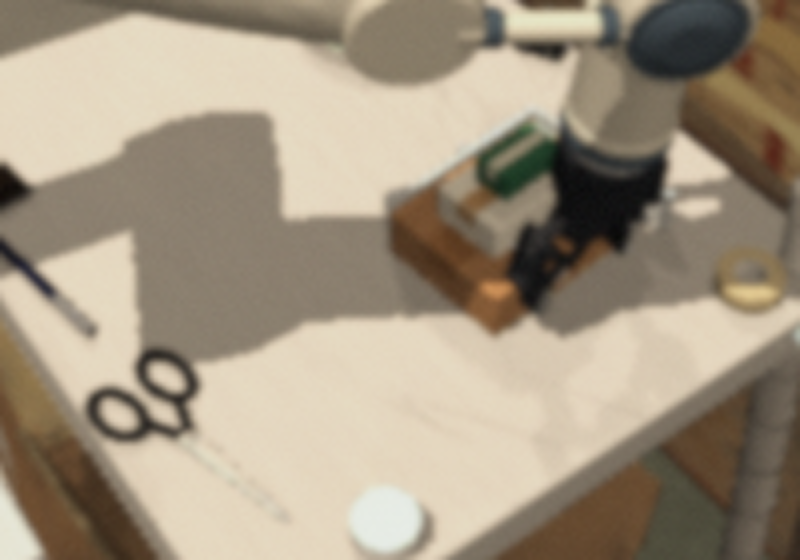

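View pics/top18.png

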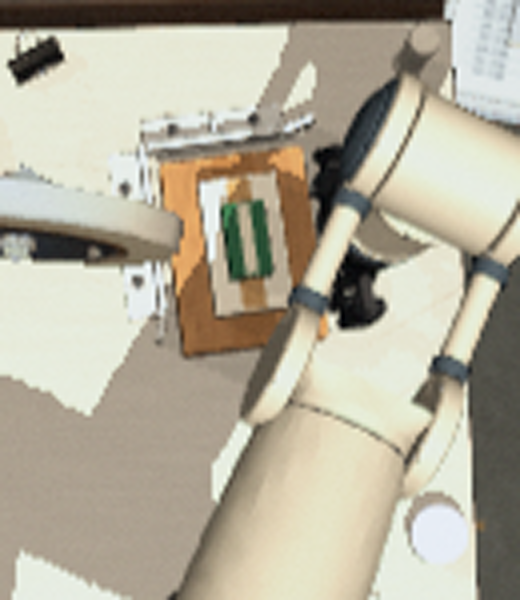

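View pics/w18.png

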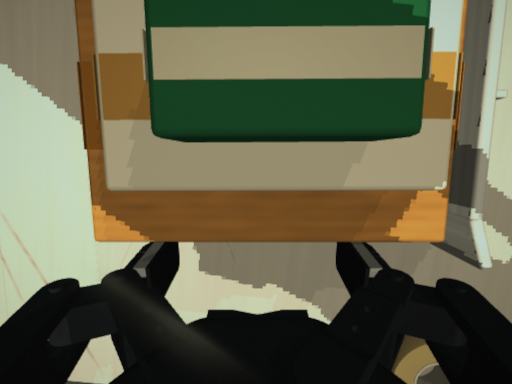

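Emit:
servo_tool(plan="0 -0.2 2 0 0 0 0; 0 -0.4 4 0 0 0 0; 0 -0.6 6 0 0 0 0; 0 -0.8 8 0 0 0 0")

```text
t: 23.88
position: [578.7, -195.2, 31.3]
eef_rot: [-1.574, 0.14, -1.468]
force: [0.5, -5.4, -0.4]
grip_width: 1.001
```

Emit:
servo_tool(plan="0 -0.1 1 0 0 0 0; 0 -0.2 2 0 0 0 0; 0 -0.3 3 0 0 0 0")

```text
t: 24.25
position: [578.5, -193.4, 31.3]
eef_rot: [-1.574, 0.138, -1.468]
force: [1.3, -9.4, -2.4]
grip_width: 1.0
```

Emit:
servo_tool(plan="0 -0.1 1 0 0 0 0; 0 -0.2 2 0 0 0 0")

```text
t: 24.5
position: [578.4, -193.3, 31.4]
eef_rot: [-1.573, 0.134, -1.469]
force: [1.9, -11.3, -3.3]
grip_width: 0.998
```

```bash
python3 w.py w19; python3 look.py 19; python3 - <<'E'
from m import *
c=dict(np.load('w19.npz'))
for h in(77,45):
  print(rect(c,(400,690),(-300,-70),h,4))
E
```

```text
24.55 [ 578.4 -193.4   31.4] [-1.573  0.134 -1.469] [ 2.  -8.5 -1.5] 0.9969056218940421 [ 572.9 -141.4  160.1]
side 102 (array([ 576.9, -123.7]), array([65.4, 35.4]), 6.4, np.float64(101.7))
side 77 (array([ 555.9, -126.1]), array([73.8, 65.3]), 6.6, np.float64(76.9))
side 45 (array([ 514.8, -130.7]), array([119.8,  43.7]), -89.5, np.float64(45.1))
top 102 (array([ 565.2, -116.4]), array([19.1,  9.6]), 88.6, np.float64(101.9))
top 77 (array([ 538.6, -145.9]), array([29.2, 19.3]), -2.0, np.float64(77.0))
top 45 (array([507.3, -86.6]), array([29.6, 29.5]), -1.4, np.float64(45.0))
(array([ 576.8, -125.2]), array([110.4,  56. ]), 5.9, np.float64(77.0))
(array([ 576.2, -130.7]), array([159.2, 100.5]), 5.9, np.float64(45.0))
```

View pics/top19.png

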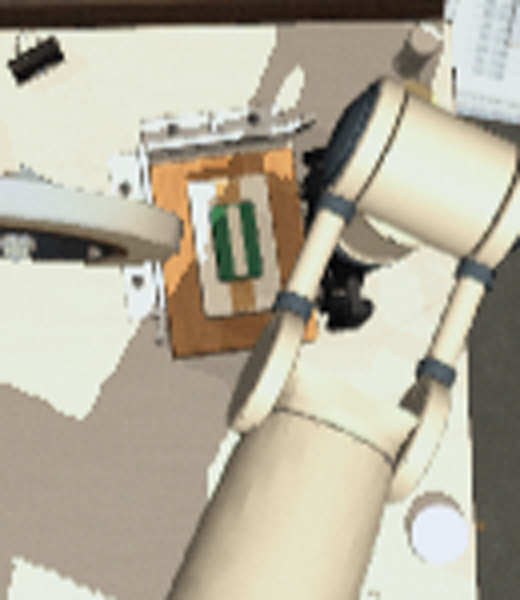

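Emit:
servo_tool(plan="0 -0.2 2 0 0 0 0; 0 -0.4 4 0 0 0 0; 0 -0.4 4 0 0 0 0; 0 0 0 0 0 0 0")

```text
t: 25.15
position: [578.5, -193.9, 31.5]
eef_rot: [-1.573, 0.134, -1.47]
force: [-0.1, 1.2, 0.3]
grip_width: 1.001
```

Emit:
servo_tool(plan="0 0.5 -5 0 0 0 0; 0 1.5 -15 0 0 0 0; 0 3 -30 0 -3 0 0; 0 3 -50 40 -8 -0.8 0; 0 0 -60 100 -8 -0.8 0")

```text
t: 25.78
position: [577.3, -253.2, 129.7]
eef_rot: [-1.578, -0.004, -1.469]
force: [1.4, -0.4, 0.9]
grip_width: 1.0
```

```bash
python3 w.py w20; python3 - <<'E'
from m import *
from cell import monitor
print(monitor.get_obs()["q"].round(3))
c=dict(np.load('w20.npz'))
for h in(102,77,45):
  print(rect(c,(400,690),(-300,-40),h,4))
E
```

```text
25.825 [ 580.2 -256.2  142.4] [-1.564 -0.013 -1.47 ] [ 0.7 -1.6  7.1] 0.999857211486681 [ 570.5 -184.   250.1]
[-0.466  0.179  1.331 -0.007  1.619 -0.567]
(array([ 578.2, -134.4]), array([59.2,  9.4]), 5.7, np.float64(101.9))
(array([ 578.2, -137.7]), array([110.3,  33.7]), 5.7, np.float64(77.1))
(array([ 578.3, -145.3]), array([160.3,  72. ]), 5.8, np.float64(45.1))
```

View pics/w20.png

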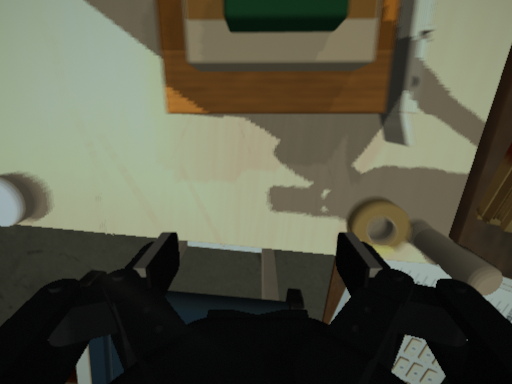

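Emit:
servo_tool(plan="0 -20 0 15 -0.6 0 10; 0 -50 0 20 -0.6 0 20; 0 -80 5 20 -0.6 0 30; 0 -105 15 15 -0.6 0 40; 0 -120 30 5 -0.6 0 50")

```text
t: 26.45
position: [459.5, -226.4, 147.9]
eef_rot: [-1.569, -0.023, -0.592]
force: [-0.4, 0.8, 0.1]
grip_width: 1.001
```

Emit:
servo_tool(plan="0 -8 20 -20 0 0 10; 0 -8 50 -40 0 0 20; 0 -8 80 -60 0 0 30; 0 -8 95 -80 0 0 40; 0 -8 95 -90 0 0 40")

```text
t: 27.08
position: [451.2, -130.5, 56.9]
eef_rot: [-1.568, -0.022, 0.106]
force: [-0.5, -0.7, 0.1]
grip_width: 1.0
```

```bash
python3 w.py w21; python3 look.py 21
```

```text
27.125 [ 450.8 -131.    56. ] [-1.568 -0.02   0.103] [-0.8 -0.3 -0. ] 1.000626717733701 [ 379.7 -138.1  176. ]
side 102 (array([ 578.5, -124.3]), array([62.6, 37. ]), 6.4, np.float64(101.7))
side 77 (array([ 577.4, -123.8]), array([112.8,  65.2]), 6.3, np.float64(76.8))
side 45 (array([ 580.3, -159. ]), array([161.7,  50.7]), 5.0, np.float64(44.7))
top 102 (array([ 588.9, -125. ]), array([22.2, 19.2]), 88.2, np.float64(102.5))
top 77 (array([ 617.6, -104.8]), array([29.1,  9.8]), 88.6, np.float64(77.5))
top 45 (array([641.9, -85.5]), array([19.9, 13.4]), 88.6, np.float64(44.8))
```

View pics/side21.png

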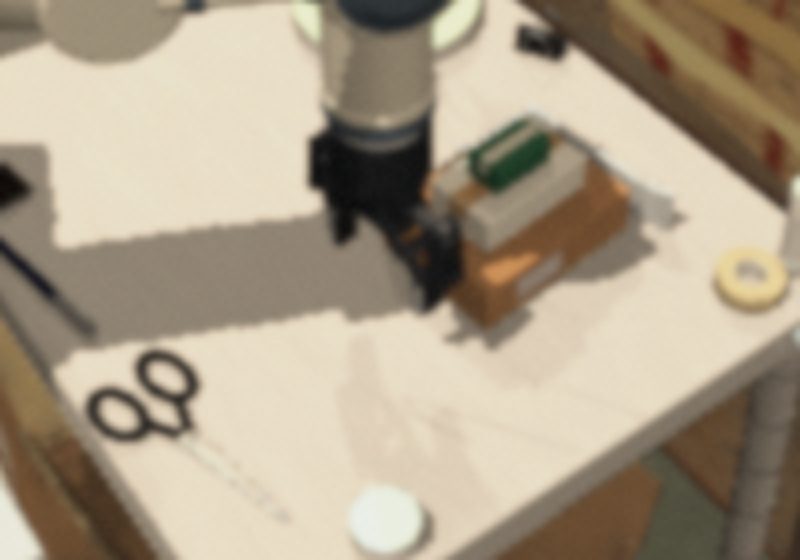

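View pics/w21.png

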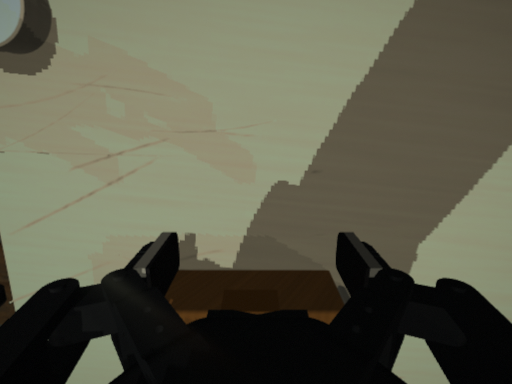

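Emit:
servo_tool(plan="0 0 -6 -10 0 1.1 0.2; 0 0 -6 -22 0 1.1 0.2; 0 8 -5 -22 0 1.1 0.2; 0 18 -4 -22 0 1.1 0.2; 0 26 -3 -22 0 1.1 0.2")

```text
t: 27.85
position: [478.6, -134.8, 36.4]
eef_rot: [-1.567, -0.004, 0.106]
force: [-1.0, 0.0, 0.6]
grip_width: 1.002
```

Emit:
servo_tool(plan="0 3 0.3 0 0 0 0; 0 6 0.6 0 0 0 0; 0 8 0.8 0 0 0 0; 0 10 1 0 0 0 0; 0 12 1.2 0 0 0 0")

```text
t: 28.48
position: [488.6, -134.1, 36.4]
eef_rot: [-1.567, 0.001, 0.106]
force: [-10.5, -0.7, 6.5]
grip_width: 0.998
```

Emit:
servo_tool(plan="0 2 0.2 0 0 0 0; 0 4 0.4 0 0 0 0; 0 6 0.6 0 0 0 0; 0 8 0.8 0 0 0 0; 0 9 0.9 0 0 0 0")

```text
t: 29.1
position: [495.6, -133.5, 36.5]
eef_rot: [-1.567, 0.006, 0.105]
force: [-10.6, -0.8, 6.0]
grip_width: 1.0
```

Emit:
servo_tool(plan="0 1 0.1 0 0 0 0; 0 2 0.2 0 0 0 0; 0 3 0.3 0 0 0 0")

```text
t: 29.48
position: [496.7, -133.5, 36.5]
eef_rot: [-1.567, 0.011, 0.105]
force: [-10.5, -0.9, 6.3]
grip_width: 0.999
```

Emit:
servo_tool(plan="0 2 0.2 0 0 0 0; 0 4 0.4 0 0 0 0; 0 5 0.5 0 0 0 0; 0 6 0.6 0 0 0 0")

```text
t: 29.98
position: [500.0, -133.2, 36.5]
eef_rot: [-1.566, 0.018, 0.105]
force: [-15.8, -1.5, 9.3]
grip_width: 0.999
```

```bash
python3 w.py w22; python3 look.py 22
```

```text
30.025 [ 500.  -133.3   36.5] [-1.566  0.018  0.105] [-14.4  -0.6   7.4] 1.0006440457254728 [ 433.3 -140.5  158.3]
side 102 (array([ 591.2, -122.1]), array([61.3, 33.4]), 6.4, np.float64(101.7))
side 77 (array([ 605.5, -143. ]), array([95. , 32.1]), 18.0, np.float64(76.9))
side 45 (array([ 610. , -165.7]), array([130.1,  37.4]), 8.9, np.float64(44.8))
top 102 (array([ 605. , -130.4]), array([6.5, 6.4]), -1.8, np.float64(101.5))
top 77 (array([ 635.1, -124.8]), array([19.8, 16.2]), -1.8, np.float64(77.6))
top 45 (array([ 614.7, -169. ]), array([30.1, 23.1]), -2.0, np.float64(45.0))
```

View pics/side22.png

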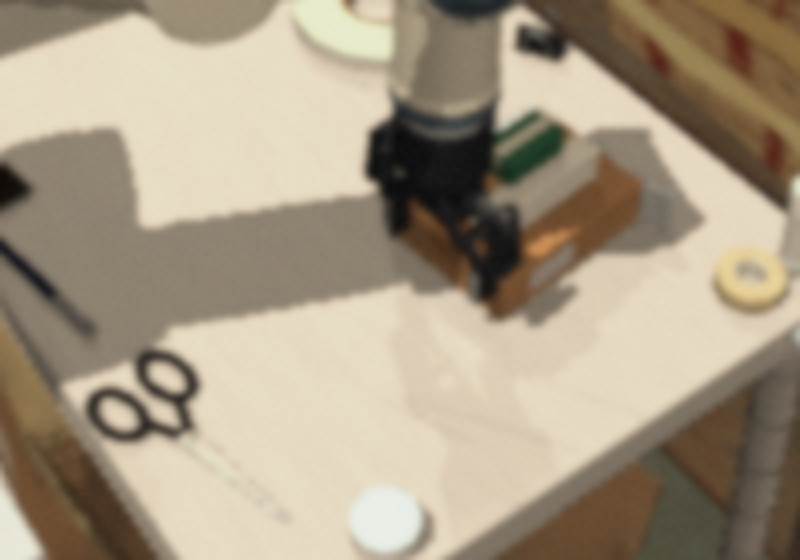

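View pics/top22.png

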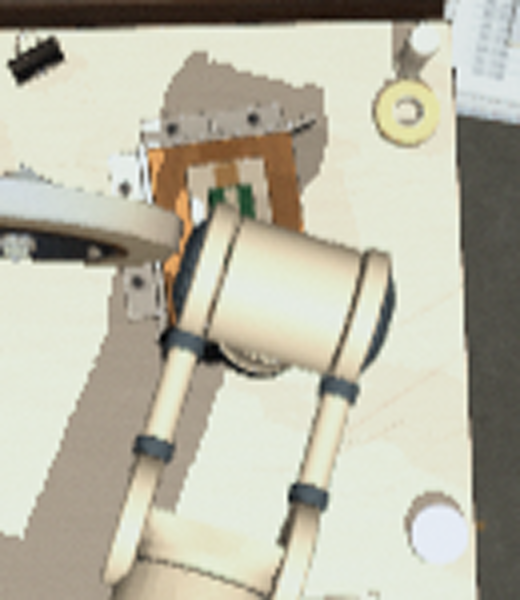

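Emit:
servo_tool(plan="0 3 0.3 0 0 0 0; 0 5 0.5 0 0 0 0; 0 6 0.6 0 0 0 0")

```text
t: 30.5
position: [500.1, -133.3, 36.6]
eef_rot: [-1.565, 0.033, 0.104]
force: [-32.5, -1.2, 20.6]
grip_width: 1.003
```

Emit:
servo_tool(plan="0 -3 -0.3 0 0 0 0; 0 -12 -1 0 0 -1 0; 0 -30 -8 10 0 -1.8 0; 0 -45 -30 50 0 -1.8 -5; 0 -40 -70 100 0 -1.8 -15")

```text
t: 31.12
position: [458.8, -201.6, 135.2]
eef_rot: [-1.563, 0.004, -0.161]
force: [1.2, 0.6, -0.0]
grip_width: 1.001
```

Emit:
servo_tool(plan="0 10 -40 30 0 0 -10; 0 40 -75 40 0 0 -20; 0 75 -85 40 0 0 -30; 0 105 -85 60 0 0 -40; 0 125 -85 80 0 0 -50")

```text
t: 31.75
position: [585.0, -286.7, 214.7]
eef_rot: [-1.563, 0.004, -1.039]
force: [-0.4, -0.5, -0.7]
grip_width: 1.001
```

Emit:
servo_tool(plan="0 5 0 10 0 0 -10; 0 10 0 20 0 0 -20; 0 10 0 30 0 0 -24; 0 10 0 30 0 0 -24")

```text
t: 32.25
position: [595.5, -286.8, 245.6]
eef_rot: [-1.561, 0.003, -1.457]
force: [-0.4, 0.5, -0.4]
grip_width: 0.995
```

```bash
python3 w.py w23; python3 look.py 23; python3 - <<'E'
from m import *
c=dict(np.load('w23.npz'))
up(c["img"],150,420,0,200,2.9,"w23z.png")
for h in(102,77,45):
  print(rect(c,(400,690),(-300,-40),h,4))
E
```

```text
32.3 [ 595.3 -286.8  244.8] [-1.562  0.004 -1.456] [-0.4  0.1 -0.1] 1.0020712704553623 [ 586.1 -218.8  366.4]
side 102 (array([ 591.6, -122.7]), array([63., 35.]), 7.4, np.float64(101.8))
side 77 (array([ 590.9, -123.7]), array([113.4,  65.5]), 6.0, np.float64(77.0))
side 45 (array([ 591.3, -123.2]), array([163.6, 121.5]), 6.0, np.float64(44.7))
top 102 (array([ 590.1, -121.6]), array([35.4, 17.2]), 61.7, np.float64(101.5))
top 77 (array([ 597.1, -146.2]), array([22.9,  9.7]), -1.9, np.float64(76.8))
top 45 (array([ 526. , -126.6]), array([36.2, 16.5]), 88.6, np.float64(45.0))
(array([ 591.6, -129.3]), array([60.1, 17.6]), 6.7, np.float64(102.1))
(array([ 591.6, -132.4]), array([110.4,  42. ]), 6.7, np.float64(77.2))
(array([ 591.8, -140.1]), array([160.3,  82.7]), 6.1, np.float64(45.2))
```

View pics/w23z.png

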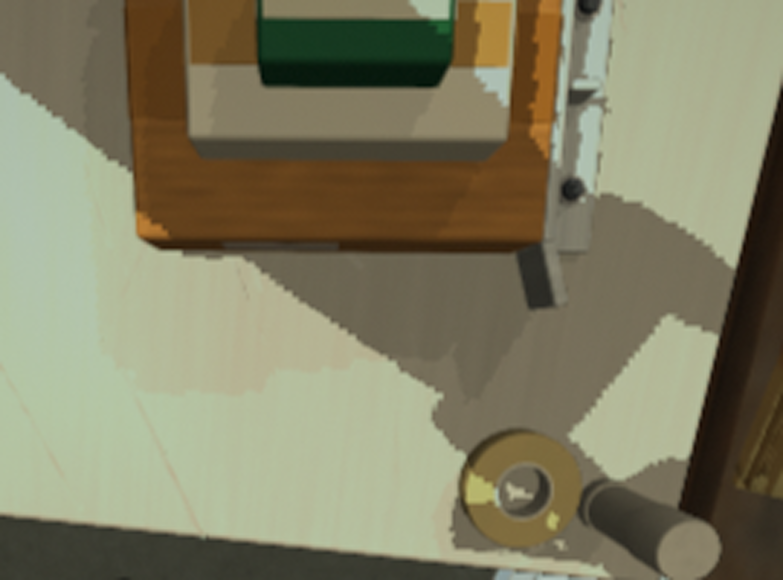

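View pics/side23.png

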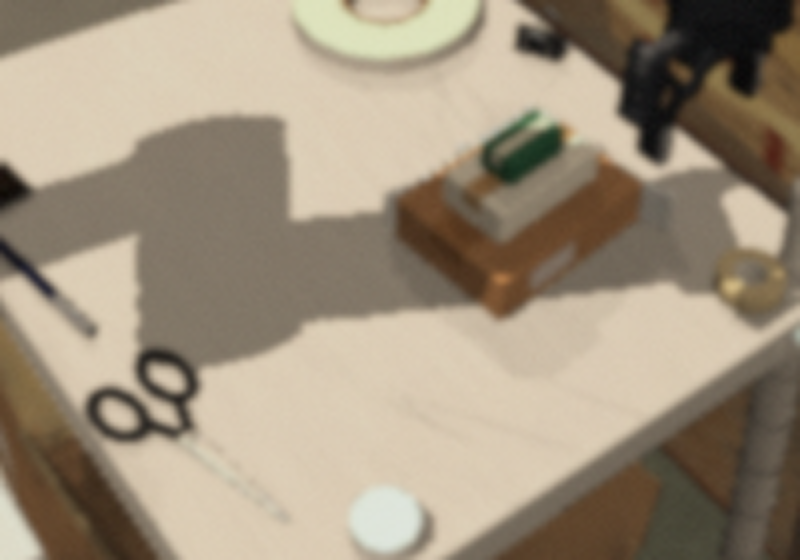

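View pics/top23.png

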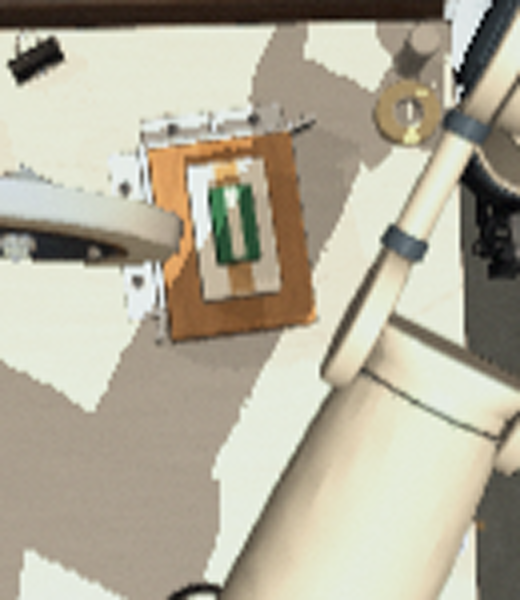

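Emit:
servo_tool(plan="0 2 20 -50 2 0 -0.5; 0 2 40 -110 4 0.4 -0.5; 0 2 52 -165 6 0.6 -0.5; 0 2 52 -200 8 0.8 -0.5; 0 2 52 -213 8 0.8 -0.5")

```text
t: 33.02
position: [595.1, -234.1, 27.0]
eef_rot: [-1.567, 0.148, -1.466]
force: [0.3, -0.9, 0.4]
grip_width: 1.008
```

Emit:
servo_tool(plan="0 -1 8 0 0 0 0; 0 -2 16 0 0 0 0; 0 -2.5 22 0 0 0 0; 0 -3 28 0 0 0 0; 0 -3.3 31 0 0 0 0")

```text
t: 33.65
position: [592.0, -202.7, 27.7]
eef_rot: [-1.566, 0.148, -1.465]
force: [0.5, 0.0, 0.3]
grip_width: 1.0
```

Emit:
servo_tool(plan="0 -0.2 2 1 0 0 0; 0 -0.4 4 1 0 0 0; 0 -0.6 6 1 0 0 0; 0 -0.8 8 1 0 0 0; 0 -0.9 9 1 0 0 0")

```text
t: 34.28
position: [591.0, -193.6, 28.6]
eef_rot: [-1.566, 0.148, -1.465]
force: [0.2, -0.2, -0.0]
grip_width: 0.998
```

Emit:
servo_tool(plan="0 -0.2 2 0 0 0 0; 0 -0.4 4 0 0 0 0; 0 -0.5 5 0 0 0 0")

```text
t: 34.65
position: [590.8, -192.0, 28.7]
eef_rot: [-1.566, 0.141, -1.467]
force: [1.5, -13.0, -2.3]
grip_width: 1.001
```

Emit:
servo_tool(plan="0 -0.2 2 0 0 0 0; 0 -0.4 4 0 0 0 0; 0 -0.5 5 0 0 0 0")

```text
t: 35.02
position: [590.7, -191.8, 29.0]
eef_rot: [-1.564, 0.131, -1.469]
force: [2.6, -17.5, -3.3]
grip_width: 1.0
```

Emit:
servo_tool(plan="0 0.3 -4 0 0 0 0; 0 1.5 -15 0 0 0 0; 0 3 -35 5 -3 0 0; 0 4 -55 50 -7 -0.8 0; 0 4 -75 110 -7 -0.8 0")

```text
t: 35.65
position: [593.9, -265.7, 137.2]
eef_rot: [-1.566, 0.011, -1.467]
force: [1.6, -0.2, -0.4]
grip_width: 0.996
```

Emit:
servo_tool(plan="0 0 -10 40 0 0 0; 0 0 -15 80 0 0 0; 0 0 -15 110 0 0 0; 0 0 -15 110 0 0 0")

```text
t: 36.15
position: [594.7, -281.3, 250.9]
eef_rot: [-1.561, 0.008, -1.467]
force: [1.1, 0.6, -0.2]
grip_width: 0.997
```

```bash
python3 w.py w24; python3 look.py 24; python3 - <<'E'
from m import *
c=dict(np.load('w24.npz'))
for h in(102,77,45):
  print(rect(c,(400,690),(-300,-40),h,4))
t=dict(np.load('side24.npz'));P=cloud(t);x,y,z=P[...,0],P[...,1],P[...,2];m=(z>10)&(z<30)
for nm,xr,yr in(("roll",(570,770),(75,260)),("clear",(660,725),(-310,-245)),("wax",(312,370),(-315,-255))):
    q=P[m&(x>xr[0])&(x<xr[1])&(y>yr[0])&(y<yr[1])];print(nm,np.round(q.min(0)),np.round(q.max(0)))
E
```

```text
36.2 [ 594.3 -280.9  248.3] [-1.564  0.01  -1.467] [ 0.1 -1.2 -0.2] 0.9975323606616134 [ 586.  -213.7  372. ]
side 102 (array([ 591.8, -122.1]), array([62.7, 36. ]), 7.4, np.float64(101.7))
side 77 (array([ 590.8, -123.1]), array([113.3,  64.7]), 4.8, np.float64(77.0))
side 45 (array([ 591.4, -123.4]), array([163.2, 120.6]), 5.6, np.float64(44.7))
top 102 (array([ 573.1, -123. ]), array([31.7, 19.2]), 88.6, np.float64(101.4))
top 77 (array([ 545.9, -109.1]), array([22.6, 22.5]), -1.4, np.float64(77.6))
top 45 (array([ 551.5, -173.4]), array([62.9, 23. ]), -1.4, np.float64(44.0))
(array([ 591.1, -124.7]), array([60.1, 25.3]), 6.2, np.float64(102.2))
(array([ 591.1, -128. ]), array([110.3,  50.3]), 6.2, np.float64(77.2))
(array([ 591.2, -135.8]), array([160.3,  89.7]), 6.1, np.float64(45.2))
roll [579.  77.  10.] [762. 259.  30.]
clear [ 667. -303.   10.] [ 723. -248.   22.]
wax [ 317. -311.   10.] [ 366. -262.   27.]
```

View pics/w24.png

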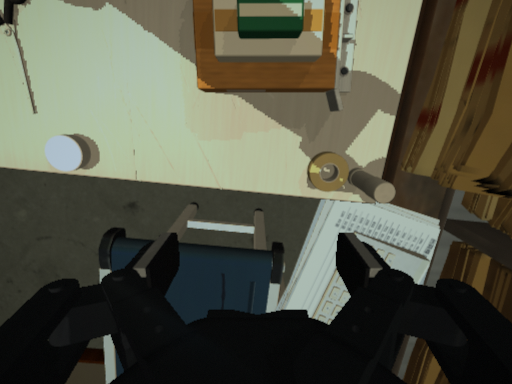

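View pics/side24.png

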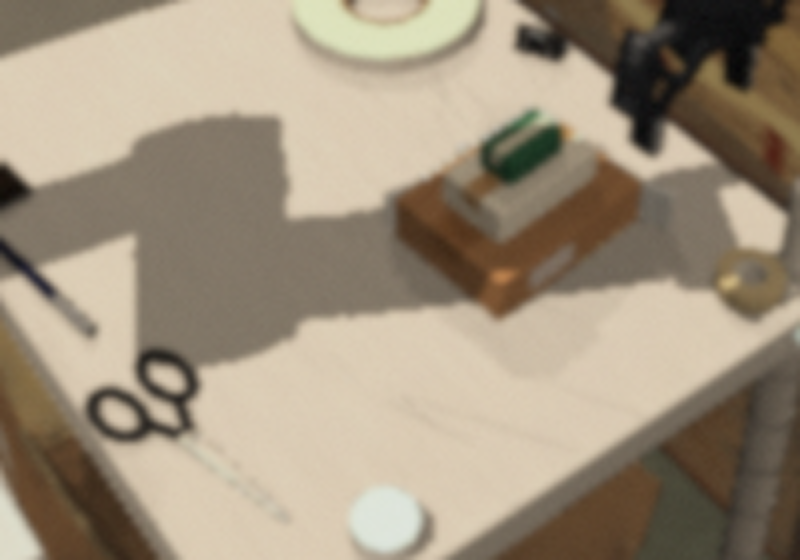

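View pics/top24.png

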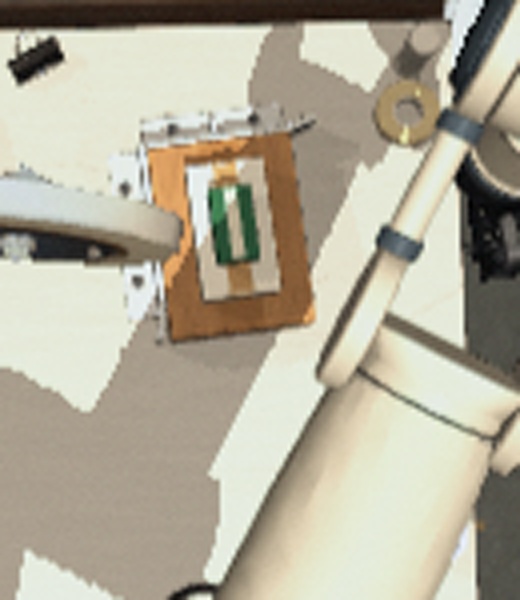

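```bash
python3 -c "
from cell import workorder,monitor
print(workorder.job_done());o=monitor.get_obs();print(o['t'],o['force'])"
```

```text
the job is handed in; nothing more can be done
None
the job is handed in; nothing more can be done
```

I built the stack where the large carton lay and slid it into the corner stop, and handed the job in at about 36 s of the 69 s allowed.

**How it went:** I set the white carton on the large one, then the green one on the white. I pushed the stack with two open fingers along +x, then +y to the long arm. A second +x push against the short arm met firm resistance at 32 N, and a last +y nudge met it at 17 N. The arm was then backed clear.

**Last checks:**
- **Position:** by the wrist camera, the large carton's centre is at about (591, -121). My estimate of home was (590, -119), itself good to about 3 mm. Its yaw is 6.1°, the same as the stop.
- **Seating:** the carton did not move further under the final pushes, and its face meets the measured face of the short arm to about 1 mm. I could not measure the contact with the long arm by camera. The carton had sat about 1 to 2 mm off it after the second +x push, which is why I nudged it again.
- **Stack:** the three cartons are within about 1 mm of centred and all at 6.1 to 6.2° by the wrist camera. The top heights of 45, 77 and 102 mm show them lying flat.
- **Things to leave alone:** the two tape rolls and the wax tub measure where they were before, within about 2 mm.

**Disagreements:** the side and top cameras read about 2 mm lower in y than the wrist camera, which is within the stated calibration. The side camera's final yaws were also less consistent, at 4.8 to 7.4°, on coarse pixels.

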